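Put the lab instruments back in their covered tray

TASK

Put the dental-lab hand instruments away. Lift the cover off the white instrument tray and stand it, skirt down, on the free bench; lay every instrument that is out flat in the compartment whose marker has the colour of its handle, working end to the marked end; then put the cover back fully down over the tray rim. Do not disturb the other things on the bench.

Things in the scene. Friction and masses are not known exactly. Their poses are not given: they have to be found in the camera images.
- tray: white tray fixed to the bench, 186 (its x) x 272 mm (y), walls 4 mm thick, 32 high, floor 4 thick. Origin: centre, bench level. Six compartments along x, centred at y = -110, -66, -22, 22, 66, 110 mm, floor markers at the +x end blue, red, green, yellow, black, purple. 4 mm dividers, 16 mm above the floor, and side walls stand only over the end 47 mm; the middle is open to the floor.
- lid: loose aluminium cover, 200 mm (its x) by 286 mm (y), 320 g, at first seated on the tray. Its 12 mm deep, 3 mm thick skirt goes outside the tray walls with 4 mm play all round; it fits either way round. Origin under its centre at the skirt's lower edge, z up: 20 mm above the bench when seated on the tray, 0 when it stands on the bench. Plate top 15 mm above the origin.
- lid_handle (a point): middle of the cover's black bar handle, 40 mm above the cover's origin. The bar is 90 mm along the cover's y, 13 x 13 mm in section; steel posts of 8 mm stand 36 mm either side of the middle, the space between is free
- spatula: blue-handled plaster spatula: flat rounded steel blade 22 mm wide, 3 mm thick. 45 g, about 150 mm long overall. Origin on its long axis at mid length; +x points to the working end; lying flat its origin is 6.5 mm above what it lies on. Handle 13 x 13 mm square in section, from x = -75 to +15 mm; balances within 15 mm of the origin, so grip it near the origin. May be absent.
- spatula_tip (a point): working end of the blue-handled instrument, on its axis 75 mm from its origin
- waxknife: red-handled wax knife: thin shank and pointed leaf blade 11 mm wide, 3 mm thick. 45 g, about 150 mm long overall. Origin on its long axis at mid length; +x points to the working end; lying flat its origin is 6.5 mm above what it lies on. Handle 13 x 13 mm square in section, from x = -75 to +15 mm; balances within 15 mm of the origin, so grip it near the origin. May be absent.
- waxknife_tip (a point): working end of the red-handled instrument, on its axis 72 mm from its origin
- brush: green-handled separator brush: round brass ferrule 12 mm across, stiff brown hair. 45 g, about 150 mm long overall. Origin on its long axis at mid length; +x points to the working end; lying flat its origin is 6.5 mm above what it lies on. Handle 13 x 13 mm square in section, from x = -75 to +15 mm; balances within 15 mm of the origin, so grip it near the origin. May be absent.
- brush_tip (a point): working end of the green-handled instrument, on its axis 75 mm from its origin
- carver: yellow-handled wax carver: thin steel shank 6 mm across, ending in a flat 15 mm disc. 45 g, about 150 mm long overall. Origin on its long axis at mid length; +x points to the working end; lying flat its origin is 6.5 mm above what it lies on. Handle 13 x 13 mm square in section, from x = -75 to +15 mm; balances within 15 mm of the origin, so grip it near the origin. May be absent.
- carver_tip (a point): working end of the yellow-handled instrument, on its axis 73 mm from its origin
- plasterknife: black-handled plaster knife: flat pointed blade 17 mm wide, 3 mm thick. 45 g, about 150 mm long overall. Origin on its long axis at mid length; +x points to the working end; lying flat its origin is 6.5 mm above what it lies on. Handle 13 x 13 mm square in section, from x = -75 to +15 mm; balances within 15 mm of the origin, so grip it near the origin. May be absent.
- plasterknife_tip (a point): working end of the black-handled instrument, on its axis 74 mm from its origin
- sculptor: purple-handled sculpting spatula: thin shank and small round-ended flat blade 13 mm wide, 3 mm thick. 45 g, about 150 mm long overall. Origin on its long axis at mid length; +x points to the working end; lying flat its origin is 6.5 mm above what it lies on. Handle 13 x 13 mm square in section, from x = -75 to +15 mm; balances within 15 mm of the origin, so grip it near the origin. May be absent.
- sculptor_tip (a point): working end of the purple-handled instrument, on its axis 73 mm from its origin
- cast: bystander: plaster cast of a jaw, ivory, 58 x 66 mm, 29 mm high. Origin under its centre.
- forming_ring: bystander: open steel forming ring, 92 mm across, 32 mm high. Origin under its centre.
- bowl: bystander: green mixing bowl, 110 mm across, 65 mm high. Origin under its centre.
- jar: bystander: amber glass jar, 54 mm across, 75 mm high. Origin under its centre.
- blanks: bystander: stack of pale blue forming discs, 125 mm across, 12 mm high. Origin under its centre.
- waxbox: bystander: small cardboard box of pink wax, 85 x 55 mm, 24 mm high. Origin under its centre.

How it is judged:
By the outcome, as a careful person would: the job done as asked, in the order asked, and still so for the second after the job is handed in, with the robot touching nothing.
Of spatula, waxknife, brush, carver, plasterknife, sculptor only 4 to 6 are there at a start; the rules pass over those that are not, and their reading is None.
At some moment in a run one of spatula, waxknife, brush, carver, plasterknife, sculptor may be knocked a few centimetres aside while the robot is not near it.
Once in a run the grip may slacken for a moment while it holds something.
It also fails if it takes over 210 s, if anything falls off the work surface, if the arm or the gripper's body presses on something with over 40 N, if the wrist force passes 120 N, or if a joint passes its speed limit or range.

ROBOT

A 7-joint arm with a two-finger parallel gripper is mounted at the origin on the work surface. World frame = base frame: x ahead of the robot, y to its left, z up, the work surface at z = 0. Lengths are in m, angles in degrees, forces in N, time in s.
With the tool pointing down it reaches from about 0.425 to 0.825 m from the base axis. Payload 3.6 kg.
Tool frame: the origin (TCP) lies at the very end of the fingers, on their centre line; the grasp point (between the pads) lies 19 mm behind it; z points along the fingers, y is the line along which they close (so a half turn about z gives the same grasp; the last joint's range is limited). The gripper opens to 93 mm and grips with 3 to 60 N. Pads are 15 mm wide; open, the fingers measure 128 mm over their backs; the gripper's body (75 mm by 188 mm) begins 65 mm behind the grasp point.
Start: joints at [-78.524, 35.231, -0.722, 81.555, 0.464, 63.22, -2.315], TCP at [0.146, 0.633, 0.219] pointing down, gripper open.
Joint ranges: [-178.69, 178.69], [-17.37, 117.87], [-77.05, 75.6], [15.02, 138.74], [-78.02, 258.01], [0.78, 113.62], [-162.83, 162.83]. Speed limits (degrees/s): [159.86, 159.86, 180, 180, 180, 180, 180].

INTERFACE

Orientations are given as [roll, pitch, yaw] about the fixed x, y, z axes, in that order (R = Rz(yaw) Ry(pitch) Rx(roll)).
In Python, from rig import sense, get_image, finish_job gives the robot as it stands. The module is installed in compiled form; this text tells all that it offers.
- The arm moves only by the tool carry_out, never from a script. Its argument "plan" is a list of rows, each an object with "offset": the shift along the tool's x, y, z in cm, a list of three; "rotation": the turn, a rotation vector about the tool's x, y, z in rad, a list of three. In form: [{"offset": [x, y, z], "rotation": [wx, wy, wz]}, ...]. A call has 1 to 12 rows; each row shifts and turns the commanded pose from where the row before left it, along the tool's axes as they then stand; what a row does not reach is not made up. A row lasts 1/8 s, in which the tool goes at most 62.5 mm and 10.7 degrees, less where a joint would pass 70% of its speed; a pose out of reach is approached as far as the arm can. A call is refused whole if a number of a shift passes 6.25 or a number of a turn 0.188, either way. A call with a gripper value outside its range is refused whole. "gripper" is the finger opening in cm, from 0 to 9.3, set as the call begins (left out, the last holds). The fingers move at their own pace and stop on an object; "squeeze" is the grip in N (left out, the last holds). Time passes only in rows, so rows that do not move let the fingers close. It gives the time, the measured TCP pose, the force, the opening and the grip force at its end, in the units of the state.
- sense(): the state, without advancing time (a new reading comes with each control period).
- get_image(name): name is "scene" or "side" or "wrist"; returns a dict with "img" (420x560x3 uint8, red, green, blue), "K" (3x3 intrinsics, pixels), "R" (3x3) and "t" (3): a world point X has camera coordinates R X + t. Camera axes: x right, y down, z forward; pixel columns grow to the right and rows downward; lengths in m; the calibration is good to about 2 mm. A picture is of the moment at which its call begins. There is no depth.
- finish_job(): hands the job in; it is judged then, once.
The state is a dict: "clock": time; "joint_pos": joint angles; "dq": joint speeds; "effort": joint torques, N m; "tcp_pos": TCP position; "tool_rot": TCP orientation; "contact_force": force on the tool from outside, world axes, zero at the start; "ft_torque": the same for the moment, N m; "grip_width": finger opening in m; "grip_force": force on a finger pad.
Only numpy, scipy, OpenCV 4.12 (cv2) and the standard library are available. Lean on these libraries where they do the work, as an engineer would, in place of code of your own. Each camera call takes 0.05 s, during which the arm holds its last target. There are 200 camera calls.

## Working session

There is one attempt and no reset: what is moved stays moved. The work goes in short steps, Python scripts to look and compute and a tool call to move; the robot and the scene stay as the last step left them, time stands still between calls to the robot, and variables do not carry over. Pictures are saved under pics/ and viewed, at most 14 in all, crops included, and the job is handed in when it is done.

Besides the shell and the picture viewer there is one more tool, called after "Call:" by a JSON object that holds its "fn" and its "kwargs", one argument or row to a line. carry_out: Moves the arm, as the interface text tells. Its arguments: {"type":"object","properties":{"plan":{"type":"array"},"gripper":{"type":"number"},"squeeze":{"type":"number"}},"required":["plan"]}

```bash
mkdir -p pics
cat > h.py <<'E'
import numpy as np,cv2,json,pickle
from rig import sense,get_image,finish_job
def snap(name,fn):
    d=get_image(name); pickle.dump(d,open(f'pics/{fn}.pkl','wb'))
    cv2.imwrite(f'pics/{fn}.png',d['img'][:,:,::-1]); return d
def load(fn): return pickle.load(open(f'pics/{fn}.pkl','rb'))
def ray(d,uv):
    v=np.linalg.inv(d['K'])@np.array([uv[0],uv[1],1.]); R=d['R']
    return -R.T@d['t'], R.T@v
def onz(d,uv,z):
    c,v=ray(d,uv); return c+v*(z-c[2])/v[2]
def tri(*obs):
    A=np.zeros((3,3));b=np.zeros(3)
    for d,uv in obs:
        c,v=ray(d,uv); v=v/np.linalg.norm(v); P=np.eye(3)-np.outer(v,v); A+=P;b+=P@c
    return np.linalg.solve(A,b)
def proj(d,X):
    p=d['K']@(d['R']@np.array(X)+d['t']); return p[:2]/p[2]
E
python3 - <<'E'
from h import *
np.set_printoptions(precision=3,suppress=True)
for n in ('scene','side','wrist'):
    d=snap(n,n+'0'); print(n,-d['R'].T@d['t'],d['R'][2],d['K'][0,0])
s=sense();print(s)
a=cv2.imread('pics/scene0.png');b=cv2.imread('pics/side0.png')
for n in('scene','side'): cv2.imwrite(f'pics/{n}0b.png',cv2.resize(cv2.imread(f'pics/{n}0.png'),(800,600),interpolation=cv2.INTER_CUBIC))
E
```

```text
scene [1.365 0.107 0.95 ] [-0.68  -0.166 -0.714] 439.4091369364403
side [ 0.099 -0.733  0.596] [ 0.485  0.659 -0.575] 381.1937009758511
wrist [0.077 0.649 0.383] [ 0.248 -0.06  -0.967] 366.5575758384782
{'clock': 0.15, 'joint_pos': array([-78.526,  35.277,  -0.722,  81.618,   0.463,  63.22 ,  -2.316]), 'dq': array([-0.031, -0.151, -0.084, -0.269, -0.033,  0.044, -0.079]), 'effort': array([  0.001, -45.935,   0.21 , -16.594,  -0.061,   0.018,   0.   ]), 'tcp_pos': array([0.146, 0.633, 0.218]), 'tool_rot': array([-179.888,    0.   ,  167.009]), 'contact_force': array([ 0.406,  0.381, -0.113]), 'ft_torque': array([-0.024, -0.004, -0.01 ]), 'grip_force': 0.0, 'grip_width': 0.09291427700391428}
```

View pics/scene0b.png

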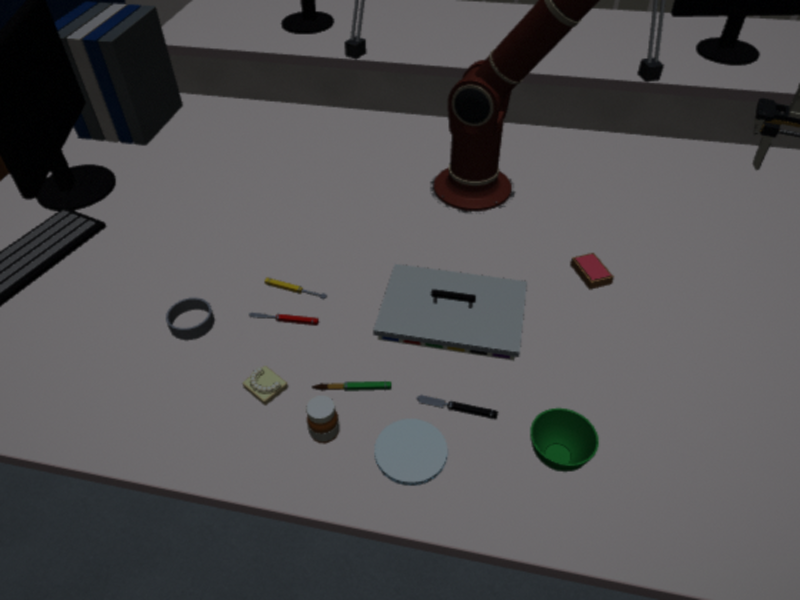

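View pics/side0b.png

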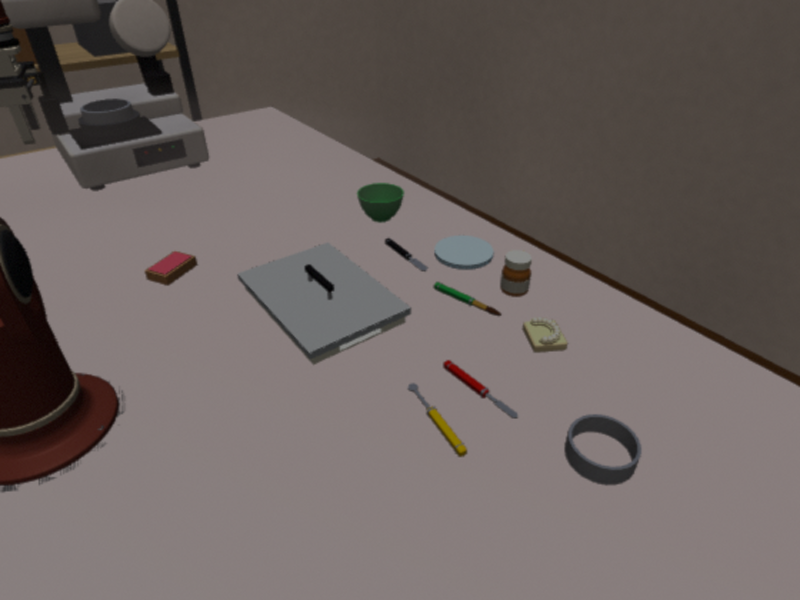

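Scene view (800×600): carver (266,281)-(325,296), wax knife (318,321)-(250,315), brush (391,385)-(313,387), plaster knife (496,414)-(418,399), and the lid bar at (432,294)-(475,299). There is no blue or purple instrument. The markers are on the tray's near edge, blue at the left. The side view agrees.

Run:
```python
from h import *
np.set_printoptions(precision=4,suppress=True)
a=load('scene0');b=load('side0');k=.7
P=lambda u,v:np.array([u,v])*k
for n,s,t in [('carver butt',(266,281),(464,451)),('carver tip',(325,296),(412,386)),('red butt',(318,321),(446,364)),('red tip',(250,315),(516,414)),('green butt',(391,385),(436,287)),('green tip',(313,387),(498,314)),('blk butt',(496,414),(388,241)),('blk tip',(418,399),(426,269)),
 ('bar -y',(432,294),(332,287)),('bar +y',(475,299),(307,268)),('lid c0',(396,267),(314,352)),('lid c1',(527,277),(238,277)),('lid c2',(521,350),(328,245)),('lid c3',(376,333),(409,308))]:
    print(n,tri((a,P(*s)),(b,P(*t))), onz(a,P(*s),.006),onz(b,P(*t),.006))
for n,s,z in [('cast',(265,384),.015),('ring',(190,316),.016),('bowl',(565,440),.03),('jar',(322,416),.04),('blanks',(411,451),.012),('box',(592,270),.02),('edge1',(0,458),0),('edge2',(800,590),0)]:
    print(n,onz(a,P(*s),z))
```

```text
carver butt [ 0.4457 -0.3978  0.007 ] [ 0.4434 -0.3969  0.006 ] [ 0.4473 -0.399   0.006 ]
carver tip [ 0.4649 -0.2573  0.0054] [ 0.4632 -0.2553  0.006 ] [ 0.4657 -0.2605  0.006 ]
red butt [ 0.5384 -0.2506  0.0054] [ 0.5368 -0.2484  0.006 ] [ 0.5392 -0.2538  0.006 ]
red tip [ 0.5498 -0.3939  0.0068] [ 0.5484 -0.3934  0.006 ] [ 0.5511 -0.3945  0.006 ]
green butt [ 0.6676 -0.0682  0.0024] [ 0.6675 -0.0652  0.006 ] [ 0.6652 -0.0758  0.006 ]
green tip [ 0.7006 -0.2078  0.0049] [ 0.7015 -0.2076  0.006 ] [ 0.6994 -0.2087  0.006 ]
blk butt [0.6953 0.1312 0.0051] [0.6931 0.1335 0.006 ] [0.6949 0.1255 0.006 ]
blk tip [ 0.6901 -0.0111  0.0055] [ 0.6889 -0.0097  0.006 ] [ 0.6901 -0.0139  0.006 ]
bar -y [ 0.4678 -0.0244  0.0594] [ 0.4123 -0.0313  0.006 ] [0.5049 0.044  0.006 ]
bar +y [0.464  0.0617 0.0573] [0.4095 0.0606 0.006 ] [0.4993 0.1337 0.006 ]
lid c0 [ 0.372  -0.1218  0.0288] [ 0.3429 -0.1251  0.006 ] [ 0.3845 -0.1022  0.006 ]
lid c1 [0.3592 0.157  0.0328] [0.3193 0.1635 0.006 ] [0.3737 0.186  0.006 ]
lid c2 [0.5603 0.1606 0.03  ] [0.5328 0.1662 0.006 ] [0.5806 0.1892 0.006 ]
lid c3 [ 0.565  -0.1192  0.0268] [ 0.5455 -0.1231  0.006 ] [ 0.5826 -0.0988  0.006 ]
cast [ 0.7192 -0.2949  0.015 ]
ring [ 0.5844 -0.5098  0.016 ]
bowl [0.7393 0.2516 0.03  ]
jar [ 0.7824 -0.162   0.04  ]
blanks [ 0.8022 -0.0005  0.012 ]
box [0.285  0.2992 0.02  ]
edge1 [ 0.9543 -0.6987  0.    ]
edge2 [0.9059 0.5942 0.    ]
```

View pics/wrist0.png

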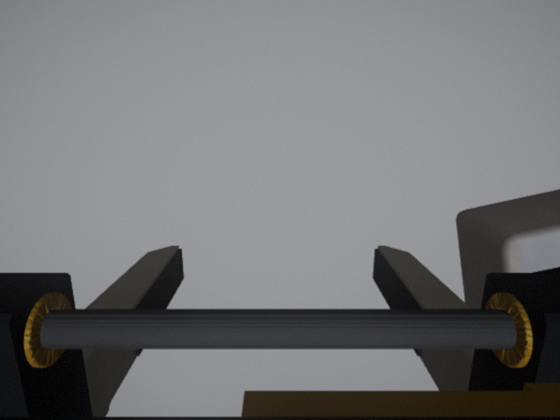

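```bash
cat >> h.py <<'E'
from scipy.spatial.transform import Rotation as Ro
def down(psi): return Ro.from_euler('xyz',[180,0,psi],degrees=True)
def plan(wps,start=None,step=5.5,rmax=.17):
    "wps: list of (x,y,z,psi); prints rounded rows, carried from the measured pose"
    s=sense(); p=np.array(s['tcp_pos']);R=Ro.from_euler('xyz',s['tool_rot'],degrees=True)
    out=[]
    for w in wps:
        T=np.array(w[:3]);RT=down(w[3]); D=(T-p); rv=(R.inv()*RT).as_rotvec()
        n=int(max(1,np.ceil(np.linalg.norm(D)*100/step),np.ceil(np.linalg.norm(rv)/rmax)))
        p0,R0=p,R
        for i in range(1,n+1):
            o=np.round(R.inv().apply(p0+D*i/n-p)*100,2)
            r=np.round((R.inv()*(R0*Ro.from_rotvec(rv*i/n))).as_rotvec(),3)
            out.append({"offset":(o+0.).tolist(),"rotation":(r+0.).tolist()})
            p=p+R.apply(o/100);R=R*Ro.from_rotvec(r)
    print(len(out)); print(json.dumps(out).replace(' ',''))
def st():
    s=sense();print(round(s['clock'],2),s['tcp_pos'].round(4),s['tool_rot'].round(2),'F',s['contact_force'].round(1),'w',round(s['grip_width'],4),round(s['grip_force'],1))
E
python3 -c "
from h import *
plan([(.40,.40,.2,120),(.464,.019,.15,92.6)])"
```

```text
15
[{"offset":[-4.28,-2.42,0.26],"rotation":[0.0,0.0,0.117]},{"offset":[-4.54,-1.91,0.26],"rotation":[-0.001,0.0,0.117]},{"offset":[-4.73,-1.37,0.25],"rotation":[0.0,0.0,0.118]},{"offset":[-4.86,-0.8,0.26],"rotation":[0.0,0.0,0.117]},{"offset":[-4.91,-0.22,0.26],"rotation":[0.0,0.001,0.117]},{"offset":[-4.91,0.35,0.25],"rotation":[-0.001,0.0,0.117]},{"offset":[-4.84,0.92,0.25],"rotation":[0.0,0.0,0.117]},{"offset":[-4.52,-1.69,0.62],"rotation":[0.0,0.0,0.06]},{"offset":[-4.62,-1.42,0.63],"rotation":[0.0,0.0,0.06]},{"offset":[-4.69,-1.13,0.62],"rotation":[0.0,0.0,0.06]},{"offset":[-4.76,-0.86,0.62],"rotation":[0.0,0.0,0.059]},{"offset":[-4.79,-0.57,0.63],"rotation":[0.0,0.0,0.06]},{"offset":[-4.82,-0.28,0.62],"rotation":[0.0,0.0,0.06]},{"offset":[-4.83,0.0,0.63],"rotation":[0.0,0.0,0.06]},{"offset":[-4.82,0.3,0.62],"rotation":[0.0,0.0,0.06]}]
```

Call:
{"fn": "carry_out", "kwargs": {
  "plan": [
    {"offset": [-4.3, -2.4, 0.3], "rotation": [0, 0, 0.117]},
    {"offset": [-4.5, -1.9, 0.3], "rotation": [0, 0, 0.117]},
    {"offset": [-4.7, -1.4, 0.3], "rotation": [0, 0, 0.117]},
    {"offset": [-4.9, -0.8, 0.3], "rotation": [0, 0, 0.117]},
    {"offset": [-4.9, -0.2, 0.3], "rotation": [0, 0, 0.117]},
    {"offset": [-4.9, 0.4, 0.3], "rotation": [0, 0, 0.117]},
    {"offset": [-4.8, 0.9, 0.3], "rotation": [0, 0, 0.117]},
    {"offset": [-4.5, -1.7, 0.6], "rotation": [0, 0, 0.06]},
    {"offset": [-4.6, -1.4, 0.6], "rotation": [0, 0, 0.06]},
    {"offset": [-4.7, -1.1, 0.6], "rotation": [0, 0, 0.06]},
    {"offset": [-4.8, -0.9, 0.6], "rotation": [0, 0, 0.06]},
    {"offset": [-4.8, -0.6, 0.6], "rotation": [0, 0, 0.06]}
  ]
}}

```text
clock: 1.65
tcp_pos: [0.44, 0.1617, 0.1675]
tool_rot: [180.0, 0.0, 102.8]
contact_force: [0.5, -0.5, 0.3]
grip_width: 0.0928
grip_force: 0.0
```

```bash
python3 -c "
from h import *
st();plan([(.464,.019,.15,92.6)])"
```

```text
1.65 [0.44   0.1617 0.1675] [179.99   0.   102.79] F [ 0.5 -0.5  0.3] w 0.0928 0.0
3
[{"offset":[-4.82,-0.27,0.58],"rotation":[0.0,0.0,0.059]},{"offset":[-4.82,0.01,0.58],"rotation":[0.0,0.0,0.06]},{"offset":[-4.82,0.29,0.59],"rotation":[0.0,0.0,0.059]}]
```

Call:
{"fn": "carry_out", "kwargs": {
  "plan": [
    {"offset": [-4.8, -0.3, 0.6], "rotation": [0, 0, 0.06]},
    {"offset": [-4.8, 0, 0.6], "rotation": [0, 0, 0.06]},
    {"offset": [-4.8, 0.3, 0.6], "rotation": [0, 0, 0.06]},
    {"offset": [0, 0, 0], "rotation": [0, 0, 0]}
  ]
}}

```text
clock: 2.15
tcp_pos: [0.4637, 0.0165, 0.1495]
tool_rot: [-180.0, 0.1, 92.1]
contact_force: [1.1, 0.4, -0.5]
grip_width: 0.0927
grip_force: 0.0
```

```bash
python3 -c "
from h import *
np.set_printoptions(precision=4,suppress=True)
st();d=snap('wrist','w1')
g=d['img'].max(2)
for z,X in((.06,[.464,.019,.0665]),(.06,[.468,-.026,.0665]),(.06,[.462,.064,.0665])): print(proj(d,X))
"
```

```text
2.15 [0.4637 0.0165 0.1495] [-179.98    0.14   92.09] F [ 1.1  0.4 -0.5] w 0.0927 0.0
[278.9027 213.4613]
[282.0685 272.7318]
[278.4195 148.6833]
```

View pics/w1.png

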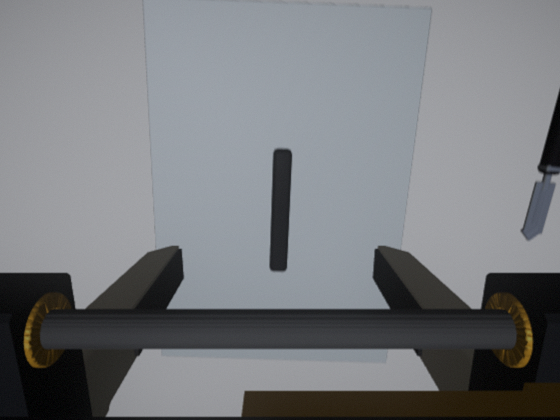

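The wrist view shows the bar from (282.5,149) to (278.5,271) and the lid's plate edges. The bar is clear between the open fingers.

```bash
python3 -c "
from h import *
np.set_printoptions(precision=4,suppress=True)
d=load('w1')
A=onz(d,(282.5,149),.0665);B=onz(d,(278.5,270.5),.0665);print(A,B,(A+B)/2,np.degrees(np.arctan2(-(A-B)[0],(A-B)[1])))
# plate edges
L=onz(d,(144,0),.035);Rr=onz(d,(431,10),.035);print(L,Rr,np.degrees(np.arctan2(*(Rr-L)[[1,0]])))
l2=onz(d,(158,300),.035);r2=onz(d,(398,270),.035);print(l2,r2,np.degrees(np.arctan2(-(L-l2)[0],(L-l2)[1])),np.degrees(np.arctan2(-(Rr-r2)[0],(Rr-r2)[1])))
plan([(.464,.019,.042,92.6)],step=3.5)"
```

```text
[0.4647 0.0639 0.0665] [ 0.4653 -0.0243  0.0665] [0.465  0.0198 0.0665] 0.37499427726818324
[0.3665 0.1584 0.035 ] [0.5637 0.1594 0.035 ] 0.2871794982491489
[ 0.3652 -0.0692  0.035 ] [ 0.5644 -0.0345  0.035 ] -0.32796830890031076 0.2178447472475035
4
[{"offset":[-0.01,0.01,2.69],"rotation":[0.0,0.0,-0.001]},{"offset":[-0.01,0.02,2.68],"rotation":[0.0,0.0,-0.001]},{"offset":[0.0,0.01,2.69],"rotation":[-0.001,0.0,-0.001]},{"offset":[-0.01,0.01,2.69],"rotation":[0.0,0.0,-0.001]}]
```

Run:
```python
from h import *
from scipy.optimize import least_squares
# refine lid pose: maximise gradient along projected plate edges, each view separately (in plane x,y,yaw at z=.035)
def fit(d,x0,sides=(0,1,2,3)):
    g=cv2.GaussianBlur(cv2.cvtColor(d['img'],cv2.COLOR_RGB2GRAY).astype(np.float32),(0,0),1.0)
    gm=np.hypot(cv2.Sobel(g,cv2.CV_32F,1,0),cv2.Sobel(g,cv2.CV_32F,0,1))
    def score(p):
        c,s=np.cos(p[2]),np.sin(p[2]);tot=0
        C=[(-.1,-.143),(-.1,.143),(.1,.143),(.1,-.143)]
        for i in sides:
            a,b=np.array(C[i]),np.array(C[(i+1)%4])
            for t in np.linspace(.04,.96,60):
                q=a+(b-a)*t; u=proj(d,[p[0]+c*q[0]-s*q[1],p[1]+s*q[0]+c*q[1],.035])
                if 0<u[0]<558 and 0<u[1]<418: tot+=min(20,cv2.getRectSubPix(gm,(1,1),(float(u[0]),float(u[1])))[0,0])
        return tot
    best=(0,)
    for yaw in np.radians(np.arange(-1,5.1,.5)):
        for x in np.arange(.457,.474,.002):
            for y in np.arange(.010,.029,.002):
                v=score((x,y,yaw))
                if v>best[0]: best=(v,x,y,np.degrees(yaw))
    return best
print(fit(load('scene0'),0)); print(fit(load('side0'),0)); print(fit(load('w1'),0,(0,1,2)))
```

```text
(4800, np.float64(0.459), np.float64(0.018000000000000002), np.float64(0.0))
(4800, np.float64(0.463), np.float64(0.012), np.float64(-1.0))
(np.float32(2450.2861), np.float64(0.465), np.float64(0.016), np.float64(0.5))
```

```bash
cat > fit.py <<'E'
from h import *
def fit(d,sides,cap,yaws,C=(.1,.143),z=.035,xs=np.arange(.457,.474,.0015),ys=np.arange(.010,.029,.0015)):
    g=cv2.cvtColor(d['img'],cv2.COLOR_RGB2GRAY).astype(np.float32)
    gm=np.minimum(cap,np.hypot(cv2.Sobel(g,cv2.CV_32F,1,0),cv2.Sobel(g,cv2.CV_32F,0,1)))
    Q=np.array([(-C[0],-C[1]),(-C[0],C[1]),(C[0],C[1]),(C[0],-C[1])]);t=np.linspace(.03,.97,80)[:,None]
    pts=np.vstack([Q[i]+(Q[(i+1)%4]-Q[i])*t for i in sides]);best=(0,)
    for yaw in yaws:
        c,s=np.cos(np.radians(yaw)),np.sin(np.radians(yaw)); W=pts@np.array([[c,s],[-s,c]])
        for x in xs:
            for y in ys:
                X=np.c_[W+[x,y],np.full(len(W),z)]; p=(X@d['R'].T+d['t'])@d['K'].T; u=(p[:,:2]/p[:,2:]).astype(np.float32)
                v=cv2.remap(gm,u[:,:1],u[:,1:],cv2.INTER_LINEAR,borderValue=0).sum()
                if v>best[0]: best=(v,round(x,4),round(y,4),yaw)
    return best
E
python3 - <<'E'
from fit import *
Y=np.arange(-2,5.1,.5)
for n in('scene0','side0','w1'):
    for cap in (40,120): print(n,cap,fit(load(n),(0,1,2,3) if n!='w1' else (0,1,2),cap,Y))
E
```

```text
scene0 40 (np.float32(11905.095), np.float64(0.4615), np.float64(0.0175), np.float64(0.0))
scene0 120 (np.float32(19076.828), np.float64(0.463), np.float64(0.0175), np.float64(0.0))
side0 40 (np.float32(12440.58), np.float64(0.463), np.float64(0.0145), np.float64(0.0))
side0 120 (np.float32(25985.484), np.float64(0.4645), np.float64(0.0145), np.float64(0.0))
w1 40 (np.float32(5861.8945), np.float64(0.4645), np.float64(0.019), np.float64(0.0))
w1 120 (np.float32(8023.8203), np.float64(0.4645), np.float64(0.019), np.float64(0.0))
```

Call:
{"fn": "carry_out", "kwargs": {
  "plan": [
    {"offset": [0.2, 0.1, 2.7], "rotation": [0, 0, 0.03]},
    {"offset": [0, 0, 2.7], "rotation": [0, 0, 0]},
    {"offset": [0, 0, 2.7], "rotation": [0, 0, 0]},
    {"offset": [0, 0, 2.6], "rotation": [0, 0, 0]},
    {"offset": [0, 0, 0], "rotation": [0, 0, 0]}
  ],
  "gripper": 6
}}

```text
clock: 2.82
tcp_pos: [0.4632, 0.0249, 0.0414]
tool_rot: [-179.8, -0.1, 91.0]
contact_force: [-0.1, 1.0, 0.5]
grip_width: 0.0603
grip_force: 0.0
```

Call:
{"fn": "carry_out", "kwargs": {
  "plan": [
    {"offset": [0, 0, 0], "rotation": [0, 0, 0]},
    {"offset": [0, 0, 0], "rotation": [0, 0, 0]},
    {"offset": [0, 0, 0], "rotation": [0, 0, 0]},
    {"offset": [0, 0, 0], "rotation": [0, 0, 0]},
    {"offset": [0, 0, 0], "rotation": [0, 0, 0]},
    {"offset": [0, 0, 0], "rotation": [0, 0, 0]}
  ],
  "gripper": 0,
  "squeeze": 50
}}

```text
clock: 3.58
tcp_pos: [0.4649, 0.023, 0.0428]
tool_rot: [180.0, -0.0, 90.8]
contact_force: [0.7, 0.2, 1.7]
grip_width: 0.0125
grip_force: 50.0
```

```bash
python3 -c "
from h import *
st()"
```

```text
3.58 [0.4649 0.023  0.0428] [ 1.7996e+02 -1.0000e-02  9.0800e+01] F [0.7 0.2 1.7] w 0.0125 50.0
```

Call:
{"fn": "carry_out", "kwargs": {
  "plan": [
    {"offset": [0, 0, -0.5], "rotation": [0, 0, 0]},
    {"offset": [0, 0, -1], "rotation": [0, 0, 0]},
    {"offset": [0, 0, -1.5], "rotation": [0, 0, 0]},
    {"offset": [0, 0, -2], "rotation": [0, 0, 0]},
    {"offset": [0, 0, -2], "rotation": [0, 0, 0]},
    {"offset": [0, 0, 0], "rotation": [0, 0, 0]}
  ]
}}

```text
clock: 4.32
tcp_pos: [0.4654, 0.0231, 0.114]
tool_rot: [179.8, -0.0, 90.9]
contact_force: [0.4, 1.0, -5.2]
grip_width: 0.0124
grip_force: 50.0
```

```bash
python3 -c "
from h import *
st();d=snap('side','s1');plan([(.47,.38,.115,90.3)],step=3.5)"
```

```text
4.33 [0.4654 0.0231 0.114 ] [ 1.7982e+02 -1.0000e-02  9.0880e+01] F [ 0.4  1.  -5.2] w 0.0124 50.0
11
[{"offset":[3.24,0.1,-0.02],"rotation":[0.0,0.0,0.001]},{"offset":[3.25,0.1,-0.01],"rotation":[0.0,0.0,0.001]},{"offset":[3.24,0.09,-0.02],"rotation":[0.0,0.0,0.001]},{"offset":[3.24,0.09,-0.02],"rotation":[0.0,0.0,0.001]},{"offset":[3.24,0.09,-0.01],"rotation":[0.0,0.0,0.001]},{"offset":[3.25,0.08,-0.02],"rotation":[0.001,0.0,0.001]},{"offset":[3.24,0.08,-0.02],"rotation":[0.0,0.0,0.0]},{"offset":[3.24,0.08,-0.02],"rotation":[0.0,0.0,0.001]},{"offset":[3.25,0.08,-0.01],"rotation":[0.0,0.0,0.001]},{"offset":[3.24,0.07,-0.02],"rotation":[0.0,0.0,0.001]},{"offset":[3.24,0.07,-0.02],"rotation":[0.0,0.0,0.001]}]
```

View pics/s1.png

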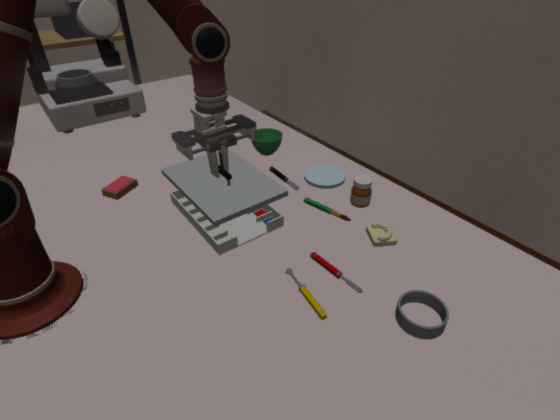

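The side view shows the lid held level above the tray (lid corners near (165,180) and (283,190)), with the markers visible at (262,213).

Call:
{"fn": "carry_out", "kwargs": {
  "plan": [
    {"offset": [2, 0, 0], "rotation": [0, 0, 0]},
    {"offset": [3.5, 0.1, 0], "rotation": [0, 0, 0]},
    {"offset": [3.5, 0.1, 0], "rotation": [0, 0, 0]},
    {"offset": [3.5, 0.1, 0], "rotation": [0, 0, 0]},
    {"offset": [3.5, 0.1, 0], "rotation": [0, 0, 0]},
    {"offset": [3.5, 0.1, 0], "rotation": [0, 0, 0]},
    {"offset": [3.5, 0.1, 0], "rotation": [0, 0, 0]},
    {"offset": [3.5, 0.1, 0], "rotation": [0, 0, 0]},
    {"offset": [3.5, 0.1, 0], "rotation": [0, 0, 0]},
    {"offset": [3.5, 0.1, 0], "rotation": [0, 0, 0]},
    {"offset": [2, 0, 0], "rotation": [0, 0, 0]},
    {"offset": [0, 0, 0], "rotation": [0, 0, 0]}
  ]
}}

```text
clock: 5.88
tcp_pos: [0.467, 0.3792, 0.1114]
tool_rot: [-179.9, 0.0, 91.0]
contact_force: [-0.2, -1.3, -3.9]
grip_width: 0.0124
grip_force: 50.0
```

Call:
{"fn": "carry_out", "kwargs": {
  "plan": [
    {"offset": [0, 0, 2], "rotation": [0, 0, 0]},
    {"offset": [0, 0, 2], "rotation": [0, 0, 0]},
    {"offset": [0, 0, 2], "rotation": [0, 0, 0]},
    {"offset": [0, 0, 1.5], "rotation": [0, 0, 0]},
    {"offset": [0, 0, 0.8], "rotation": [0, 0, 0]},
    {"offset": [0, 0, 0], "rotation": [0, 0, 0]},
    {"offset": [0, 0, 0], "rotation": [0, 0, 0]}
  ]
}}

```text
clock: 6.75
tcp_pos: [0.4688, 0.3783, 0.0303]
tool_rot: [179.9, -0.0, 90.9]
contact_force: [-0.4, 0.6, -3.5]
grip_width: 0.0124
grip_force: 50.0
```

```bash
python3 -c "
from h import *
st()"
```

```text
6.75 [0.4688 0.3783 0.0303] [ 1.7994e+02 -4.0000e-02  9.0860e+01] F [-0.4  0.6 -3.5] w 0.0124 50.0
```

Call:
{"fn": "carry_out", "kwargs": {
  "plan": [
    {"offset": [0, 0, 0.3], "rotation": [0, 0, 0]},
    {"offset": [0, 0, 0.2], "rotation": [0, 0, 0]},
    {"offset": [0, 0, 0.1], "rotation": [0, 0, 0]},
    {"offset": [0, 0, 0.1], "rotation": [0, 0, 0]},
    {"offset": [0, 0, 0], "rotation": [0, 0, 0]}
  ]
}}

```text
clock: 7.38
tcp_pos: [0.4682, 0.3782, 0.0229]
tool_rot: [-180.0, -0.0, 90.9]
contact_force: [-1.4, -0.5, -1.1]
grip_width: 0.0128
grip_force: 50.0
```

Call:
{"fn": "carry_out", "kwargs": {
  "plan": [
    {"offset": [0, 0, 0.1], "rotation": [0, 0, 0]},
    {"offset": [0, 0, 0], "rotation": [0, 0, 0]}
  ]
}}

```text
clock: 7.62
tcp_pos: [0.4682, 0.3782, 0.0229]
tool_rot: [-180.0, -0.0, 90.9]
contact_force: [-2.6, -1.9, 5.2]
grip_width: 0.0123
grip_force: 50.0
```

Call:
{"fn": "carry_out", "kwargs": {
  "plan": [
    {"offset": [0, 0, 0], "rotation": [0, 0, 0]},
    {"offset": [0, 0, 0], "rotation": [0, 0, 0]},
    {"offset": [0, 0, 0], "rotation": [0, 0, 0]},
    {"offset": [0, 0, -2], "rotation": [0, 0, 0]},
    {"offset": [0, 0, -4], "rotation": [0, 0, 0]},
    {"offset": [0, 0, -5], "rotation": [0, 0, 0]},
    {"offset": [0, 0, -5], "rotation": [0, 0, 0]},
    {"offset": [0, 0, -5], "rotation": [0, 0, 0]}
  ],
  "gripper": 5
}}

```text
clock: 8.62
tcp_pos: [0.4681, 0.378, 0.2332]
tool_rot: [180.0, 0.0, 90.9]
contact_force: [0.9, -0.2, 0.1]
grip_width: 0.0499
grip_force: 0.0
```

Call:
{"fn": "carry_out", "kwargs": {
  "plan": [
    {"offset": [-5.5, 0, 0], "rotation": [0, 0, 0]},
    {"offset": [-5.5, 0, 0], "rotation": [0, 0, 0]},
    {"offset": [-5.5, 0, 0], "rotation": [0, 0, 0]},
    {"offset": [-5.5, 0, 0], "rotation": [0, 0, 0]},
    {"offset": [-5.5, 0, 0], "rotation": [0, 0, 0]},
    {"offset": [-5.5, 0, 0], "rotation": [0, 0, 0]},
    {"offset": [-5.5, 0, 0], "rotation": [0, 0, 0]},
    {"offset": [0, 0, 0], "rotation": [0, 0, 0]},
    {"offset": [0, 0, 0], "rotation": [0, 0, 0]}
  ]
}}

```text
clock: 9.75
tcp_pos: [0.474, -0.0062, 0.2316]
tool_rot: [-180.0, -0.0, 90.9]
contact_force: [0.2, 0.0, 0.6]
grip_width: 0.0497
grip_force: 0.0
```

```bash
python3 -c "
from h import *
st();d=snap('wrist','w2');snap('scene','sc2');snap('side','sd2');
cv2.imwrite('pics/w2b.png',cv2.resize(d['img'][:,:,::-1],(800,600),interpolation=cv2.INTER_CUBIC))"
```

```text
9.75 [ 0.474  -0.0062  0.2316] [-1.7999e+02 -4.0000e-02  9.0870e+01] F [0.2 0.  0.6] w 0.0497 0.0
```

View pics/w2b.png

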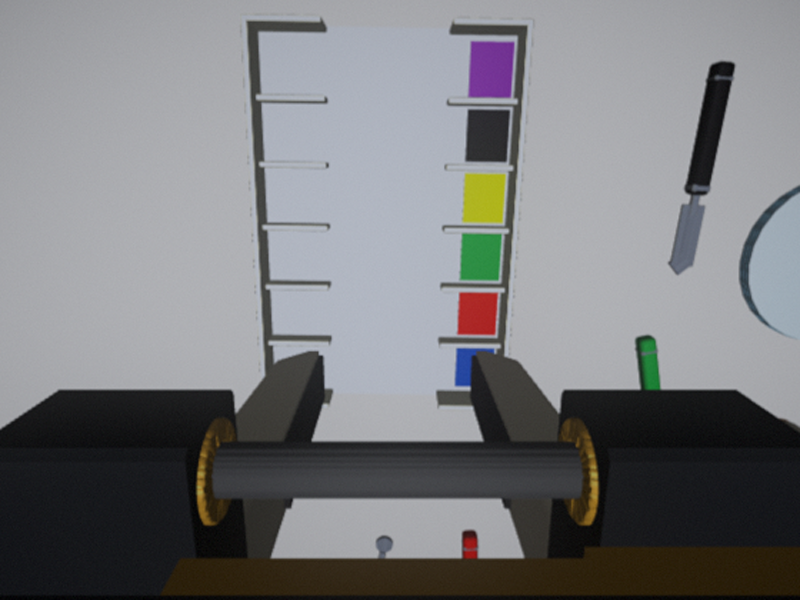

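The wrist view shows the open tray: markers purple to blue from top to bottom at x≈490, divider ends on the left at (327,98)…(330,341) and on the right at (447,101)…(439,342), and wall corners at (243,17) and (533,21). The plaster knife runs from (722,65) to (679,272).

Run:
```python
from h import *
np.set_printoptions(precision=4,suppress=True)
d=load('w2');k=.7
L=[(327,98),(328,165),(328.5,227),(329.5,286),(330,341)];Rr=[(447,101),(445,167),(443,229),(441,287),(439,342)]
for l,r,y in zip(L,Rr,(88,44,0,-44,-88)):
    a=onz(d,np.array(l)*k,.02);b=onz(d,np.array(r)*k,.02);print(y,a,b,(a+b)/2,np.degrees(np.arctan2((b-a)[1],(b-a)[0])))
print(onz(d,np.array((243,17))*k,.032),onz(d,np.array((533,21))*k,.032))
print('knife',onz(d,np.array((722,65))*k,.01),onz(d,np.array((679,272))*k,.005))
print('green butt',onz(d,np.array((646,338))*k,.013),'carver tip',onz(d,np.array((384,537))*k,.006),'red butt',onz(d,np.array((470,533))*k,.013))
from fit import fit
Y=np.arange(-2,3.1,.5)
X=np.arange(.45,.48,.001);YY=np.arange(.005,.035,.001)
for n,s in(('w2',(0,1,2)),('side0',(0,1,2,3))): print(n,fit(load(n),s,60,Y,(.093,.136) if n=='w2' else (.1,.143),.032 if n=='w2' else .035,X,YY))
```

```text
88 [0.4248 0.1055 0.02  ] [0.5059 0.1049 0.02  ] [0.4653 0.1052 0.02  ] -0.4773822870652831
44 [0.4246 0.0617 0.02  ] [0.5062 0.0616 0.02  ] [0.4654 0.0617 0.02  ] -0.07984258582218423
0 [0.4242 0.0186 0.02  ] [0.5064 0.0184 0.02  ] [0.4653 0.0185 0.02  ] -0.12877184699078384
-44 [ 0.4242 -0.0249  0.02  ] [ 0.5065 -0.0244  0.02  ] [ 0.4653 -0.0246  0.02  ] 0.3431319011166122
-88 [ 0.4238 -0.0678  0.02  ] [ 0.5066 -0.0673  0.02  ] [ 0.4652 -0.0675  0.02  ] 0.3167430828503473
[0.3742 0.1514 0.032 ] [0.5572 0.1519 0.032 ]
knife [0.6936 0.1319 0.01  ] [ 0.689  -0.0134  0.005 ]
green butt [ 0.667  -0.0641  0.013 ] carver tip [ 0.4661 -0.2534  0.006 ] red butt [ 0.54   -0.2425  0.013 ]
w2 (np.float32(7753.041), np.float64(0.469), np.float64(0.013), np.float64(0.0))
side0 (np.float32(16569.016), np.float64(0.464), np.float64(0.014), np.float64(0.0))
```

```bash
cat >> h.py <<'E'
def handle(d,col,tipdir,z=.0065):
    "origin+yaw from coloured handle (centre at -30 mm); tipdir: approx xy direction to the tip"
    h=cv2.cvtColor(d['img'],cv2.COLOR_RGB2HSV);H,S,V=[h[...,i].astype(int) for i in range(3)]
    m={'red':((H<8)|(H>172))&(S>150)&(V>50),'green':(abs(H-65)<15)&(S>140)&(V>40),'yellow':(abs(H-27)<7)&(S>150)&(V>60),'black':(V<48)}[col]
    m=m.astype(np.uint8); n,lab,stt,cen=cv2.connectedComponentsWithStats(m)
    for i in range(1,n):
        if stt[i,4]<150: continue
        ys,xs=np.where(lab==i)
        P=np.array([onz(d,(x,y),z+.003)[:2] for x,y in zip(xs,ys)])
        (c,sz,ang)=cv2.minAreaRect((P*1000).astype(np.float32)); L,W=max(sz),min(sz)
        if not(60<L<110 and W<30): continue
        a=np.radians(ang if sz[0]>=sz[1] else ang+90);u=np.array([np.cos(a),np.sin(a)])
        if u@tipdir<0:u=-u
        o=np.array(c)/1000+.03*u
        print(col,'origin',o.round(4),'yaw',np.degrees(np.arctan2(u[1],u[0])).round(1),'L,W',round(L,1),round(W,1))
E
python3 -c "
from h import *
handle(load('sc2'),'black',[0,-1])
for c,t in(('red',[0,-1]),('green',[0,-1]),('yellow',[0,1])):
  handle(load('sc2'),c,t);handle(load('sd2'),c,t)
handle(load('w2'),'black',[0,-1])
plan([(.692,.0595,.15,88)])"
```

```text
black origin [0.6927 0.0594] yaw -92.9 L,W 89.2 18.3
red origin [ 0.5412 -0.3216] yaw -87.0 L,W 79.8 15.6
yellow origin [ 0.4536 -0.3313] yaw 81.2 L,W 88.0 13.5
black origin [0.6903 0.0598] yaw -92.8 L,W 88.0 16.0
5
[{"offset":[1.21,4.38,1.63],"rotation":[0.0,0.0,0.011]},{"offset":[1.25,4.37,1.63],"rotation":[0.0,0.0,0.01]},{"offset":[1.3,4.36,1.62],"rotation":[0.0,0.0,0.011]},{"offset":[1.35,4.34,1.63],"rotation":[0.0,0.0,0.011]},{"offset":[1.4,4.32,1.63],"rotation":[0.0,-0.001,0.01]}]
```

Call:
{"fn": "carry_out", "kwargs": {
  "plan": [
    {"offset": [1.2, 4.4, 1.6], "rotation": [0, 0, 0.013]},
    {"offset": [1.3, 4.4, 1.6], "rotation": [0, 0, 0.013]},
    {"offset": [1.3, 4.3, 1.6], "rotation": [0, 0, 0.013]},
    {"offset": [1.3, 4.3, 1.6], "rotation": [0, 0, 0.013]},
    {"offset": [1.4, 4.3, 1.6], "rotation": [0, 0, 0.013]},
    {"offset": [0, 0, 0], "rotation": [0, 0, 0]},
    {"offset": [0, 0, 0], "rotation": [0, 0, 0]}
  ]
}}

```text
clock: 10.78
tcp_pos: [0.691, 0.0566, 0.1513]
tool_rot: [-179.9, 0.0, 87.2]
contact_force: [-1.0, -0.1, 0.9]
grip_width: 0.05
grip_force: 0.0
```

```bash
python3 -c "
from h import *
st();d=snap('wrist','w3');handle(d,'black',[0,-1]);plan([(.691,.0595,.004,87.2)],step=4)
cv2.imwrite('pics/w3b.png',cv2.resize(d['img'][:,:,::-1],(800,600),interpolation=cv2.INTER_CUBIC))"
```

```text
10.78 [0.691  0.0566 0.1513] [-1.7992e+02  3.0000e-02  8.7220e+01] F [-1.  -0.1  0.9] w 0.05 0.0
4
[{"offset":[0.09,0.0,3.7],"rotation":[0.0,0.0,0.0]},{"offset":[0.09,-0.01,3.71],"rotation":[0.0,0.0,0.0]},{"offset":[0.08,0.0,3.7],"rotation":[0.0,0.0,0.0]},{"offset":[0.09,-0.01,3.7],"rotation":[0.0,0.0,-0.001]}]
```

View pics/w3b.png

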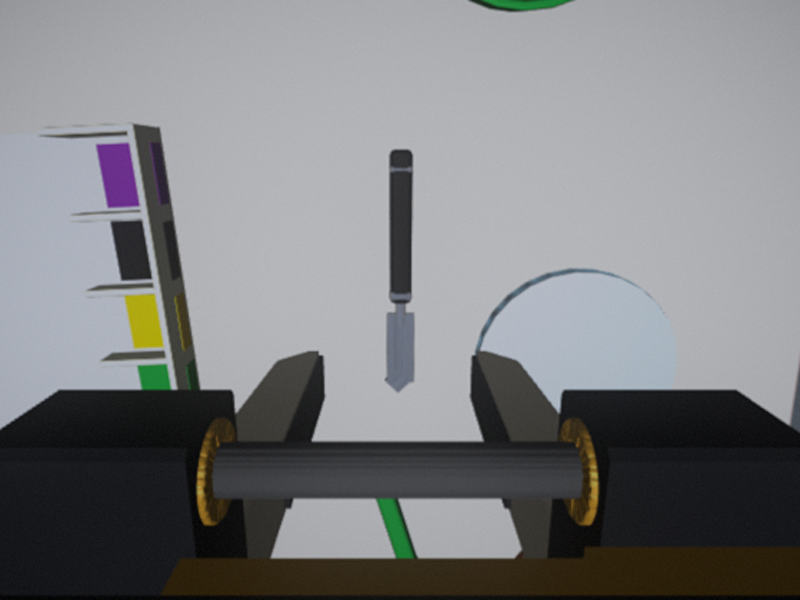

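The wrist view shows the plaster knife centred between the fingers and aligned: handle (400,150)-(400,300), tip (399,390).

Call:
{"fn": "carry_out", "kwargs": {
  "plan": [
    {"offset": [0.1, 0, 3.7], "rotation": [0, 0, 0]},
    {"offset": [0.1, 0, 3.7], "rotation": [0, 0, 0]},
    {"offset": [0.1, 0, 3.7], "rotation": [0, 0, 0]},
    {"offset": [0, 0, 2.4], "rotation": [0, 0, 0]},
    {"offset": [0, 0, 1.1], "rotation": [0, 0, 0]},
    {"offset": [0, 0, 0], "rotation": [0, 0, 0]}
  ],
  "gripper": 4
}}

```text
clock: 11.58
tcp_pos: [0.6916, 0.0587, 0.0063]
tool_rot: [180.0, 0.0, 87.1]
contact_force: [1.1, 0.4, 0.3]
grip_width: 0.0399
grip_force: 0.0
```

Call:
{"fn": "carry_out", "kwargs": {
  "plan": [
    {"offset": [0, 0, 0], "rotation": [0, 0, 0]},
    {"offset": [0, 0, 0], "rotation": [0, 0, 0]},
    {"offset": [0, 0, 0], "rotation": [0, 0, 0]},
    {"offset": [0, 0, 0], "rotation": [0, 0, 0]},
    {"offset": [0, 0, 0], "rotation": [0, 0, 0]},
    {"offset": [0, 0, -2], "rotation": [0, 0, 0]},
    {"offset": [0, 0, -4], "rotation": [0, 0, 0]},
    {"offset": [0, 0, -4], "rotation": [0, 0, 0]},
    {"offset": [0, 0, 0], "rotation": [0, 0, 0]}
  ],
  "gripper": 0,
  "squeeze": 40
}}

```text
clock: 12.7
tcp_pos: [0.6949, 0.0583, 0.1108]
tool_rot: [179.5, -0.0, 87.1]
contact_force: [-0.4, -0.6, -1.1]
grip_width: 0.0123
grip_force: 40.0
```

```bash
python3 -c "
from h import *
st();plan([(.465,.0845,.11,180)],step=5)"
```

```text
12.7 [0.6949 0.0583 0.1108] [ 1.7947e+02 -3.0000e-02  8.7140e+01] F [-0.4 -0.6 -1.1] w 0.0123 40.0
10
[{"offset":[0.15,-2.31,-0.01],"rotation":[0.001,0.001,-0.162]},{"offset":[0.51,-2.25,-0.01],"rotation":[0.001,0.0,-0.162]},{"offset":[0.88,-2.15,-0.01],"rotation":[0.0,0.001,-0.162]},{"offset":[1.21,-1.97,-0.01],"rotation":[0.001,0.001,-0.162]},{"offset":[1.51,-1.75,0.0],"rotation":[0.001,0.001,-0.162]},{"offset":[1.77,-1.49,0.0],"rotation":[0.001,0.0,-0.162]},{"offset":[1.99,-1.18,0.0],"rotation":[0.0,0.001,-0.163]},{"offset":[2.15,-0.84,0.0],"rotation":[0.001,0.001,-0.162]},{"offset":[2.27,-0.48,0.01],"rotation":[0.001,0.0,-0.162]},{"offset":[2.31,-0.11,0.0],"rotation":[0.001,0.001,-0.162]}]
```

Call:
{"fn": "carry_out", "kwargs": {
  "plan": [
    {"offset": [0.2, -2.3, 0], "rotation": [0, 0, -0.162]},
    {"offset": [0.5, -2.3, 0], "rotation": [0, 0, -0.162]},
    {"offset": [0.9, -2.2, 0], "rotation": [0, 0, -0.162]},
    {"offset": [1.2, -2, 0], "rotation": [0, 0, -0.162]},
    {"offset": [1.5, -1.7, 0], "rotation": [0, 0, -0.162]},
    {"offset": [1.8, -1.5, 0], "rotation": [0, 0, -0.162]},
    {"offset": [2, -1.2, 0], "rotation": [0, 0, -0.162]},
    {"offset": [2.2, -0.8, 0], "rotation": [0, 0, -0.162]},
    {"offset": [2.2, -0.5, 0], "rotation": [0, 0, -0.162]},
    {"offset": [2.3, -0.1, 0], "rotation": [0, 0, -0.162]},
    {"offset": [0, 0, 0], "rotation": [0, 0, 0]},
    {"offset": [0, 0, 0], "rotation": [0, 0, 0]}
  ]
}}

```text
clock: 14.2
tcp_pos: [0.4625, 0.0856, 0.1057]
tool_rot: [-180.0, 0.1, 179.8]
contact_force: [0.8, 1.0, -0.6]
grip_width: 0.0123
grip_force: 40.0
```

```bash
python3 -c "
from h import *
st();d=snap('wrist','w4');snap('side','sd4');plan([(.465,.0845,.01,180)],step=4)
v=cv2.hconcat([d['img'],load('sd4')['img']])[:,:,::-1]
cv2.imwrite('pics/w4b.png',cv2.resize(v,(800,300),interpolation=cv2.INTER_AREA))"
```

```text
14.2 [0.4625 0.0856 0.1057] [-1.800e+02  8.000e-02  1.798e+02] F [ 0.8  1.  -0.6] w 0.0123 40.0
3
[{"offset":[-0.08,-0.04,3.19],"rotation":[0.0,0.0,-0.001]},{"offset":[-0.07,-0.04,3.19],"rotation":[0.0,0.001,-0.001]},{"offset":[-0.08,-0.03,3.18],"rotation":[0.0,0.0,-0.001]}]
```

View pics/w4b.png

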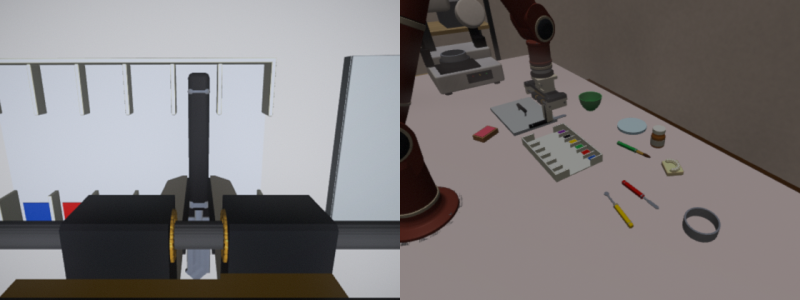

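Wrist (left half): the knife is held straight, handle (199,75)-(199,200), over the black compartment between the dividers at columns 173 and 219, tip towards the markers. Side (right half): the other instruments have not moved, and the lid stands on the bench.

Call:
{"fn": "carry_out", "kwargs": {
  "plan": [
    {"offset": [-0.1, -0.1, 3.2], "rotation": [0, 0, 0]},
    {"offset": [-0.1, 0, 2.8], "rotation": [0, 0, 0]},
    {"offset": [0, 0, 2], "rotation": [0, 0, 0]},
    {"offset": [0, 0, 1], "rotation": [0, 0, 0]},
    {"offset": [0, 0, 0], "rotation": [0, 0, 0]}
  ]
}}

```text
clock: 14.92
tcp_pos: [0.4635, 0.0847, 0.0152]
tool_rot: [-180.0, -0.0, 179.9]
contact_force: [-1.1, 0.2, -0.4]
grip_width: 0.0124
grip_force: 40.0
```

Call:
{"fn": "carry_out", "kwargs": {
  "plan": [
    {"offset": [0, 0, 0.3], "rotation": [0, 0, 0]},
    {"offset": [0, 0, 0], "rotation": [0, 0, 0]},
    {"offset": [0, 0, 0], "rotation": [0, 0, 0]}
  ]
}}

```text
clock: 15.3
tcp_pos: [0.4636, 0.0848, 0.0131]
tool_rot: [180.0, 0.0, 179.9]
contact_force: [-1.0, 0.5, -0.4]
grip_width: 0.0126
grip_force: 40.0
```

Call:
{"fn": "carry_out", "kwargs": {
  "plan": [
    {"offset": [0, 0, 0.15], "rotation": [0, 0, 0]},
    {"offset": [0, 0, 0], "rotation": [0, 0, 0]},
    {"offset": [0, 0, 0.1], "rotation": [0, 0, 0]},
    {"offset": [0, 0, 0], "rotation": [0, 0, 0]}
  ]
}}

```text
clock: 15.8
tcp_pos: [0.4634, 0.0848, 0.0102]
tool_rot: [-180.0, 0.0, 180.0]
contact_force: [0.4, -0.5, 0.6]
grip_width: 0.0127
grip_force: 40.0
```

Call:
{"fn": "carry_out", "kwargs": {
  "plan": [
    {"offset": [0, 0, 0], "rotation": [0, 0, 0]},
    {"offset": [0, 0, 0], "rotation": [0, 0, 0]},
    {"offset": [0, 0, 0], "rotation": [0, 0, 0]},
    {"offset": [0, 0, -2], "rotation": [0, 0, 0]},
    {"offset": [0, 0, -4], "rotation": [0, 0, 0]},
    {"offset": [0, 0, -4], "rotation": [0, 0, 0]},
    {"offset": [0, 0, -4], "rotation": [0, 0, 0]},
    {"offset": [0, 0, 0], "rotation": [0, 0, 0]}
  ],
  "gripper": 2.8
}}

```text
clock: 16.8
tcp_pos: [0.4653, 0.0852, 0.1528]
tool_rot: [179.9, 0.4, 179.9]
contact_force: [0.4, 0.5, -0.5]
grip_width: 0.028
grip_force: 0.0
```

```bash
python3 -c "
from h import *
st();d=snap('wrist','w5');plan([(.683,-.125,.15,103.3)],step=5)
d=snap('scene','sc5');handle(d,'green',[0,-1]);handle(d,'black',[1,0]);handle(d,'red',[0,-1]);handle(d,'yellow',[0,1])
v=np.vstack([cv2.resize(load('w5')['img'],(400,300)),cv2.resize(d['img'][170:330,100:400],(400,213))])[:,:,::-1]
cv2.imwrite('pics/w5b.png',v)"
```

```text
16.8 [0.4653 0.0852 0.1528] [179.92   0.39 179.95] F [ 0.4  0.5 -0.5] w 0.028 0.0
8
[{"offset":[-2.74,-2.62,0.02],"rotation":[0.0,0.0,0.167]},{"offset":[-3.14,-2.13,0.02],"rotation":[0.001,0.0,0.167]},{"offset":[-3.45,-1.58,0.02],"rotation":[0.0,0.001,0.168]},{"offset":[-3.66,-0.98,0.02],"rotation":[0.0,0.0,0.167]},{"offset":[-3.78,-0.36,0.02],"rotation":[0.0,0.0,0.167]},{"offset":[-3.78,0.28,0.01],"rotation":[0.001,0.0,0.167]},{"offset":[-3.68,0.9,0.02],"rotation":[0.0,0.001,0.168]},{"offset":[-3.49,1.51,0.02],"rotation":[0.0,0.0,0.167]}]
```

View pics/w5b.png

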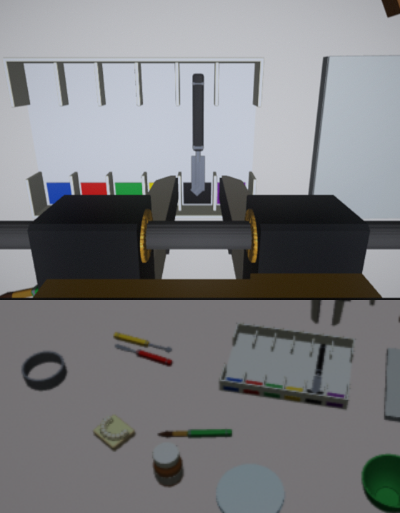

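Wrist view: the knife lies in the black compartment, tip on the black marker at (197,192). Scene crop: the red knife has been knocked and now lies close to the carver, (117,346)-(170,361) against (115,335)-(170,349). The brush is still at (160,434)-(231,432).

Call:
{"fn": "carry_out", "kwargs": {
  "plan": [
    {"offset": [-2.7, -2.6, 0], "rotation": [0, 0, 0.167]},
    {"offset": [-3.1, -2.1, 0], "rotation": [0, 0, 0.167]},
    {"offset": [-3.5, -1.6, 0], "rotation": [0, 0, 0.167]},
    {"offset": [-3.7, -1, 0], "rotation": [0, 0, 0.167]},
    {"offset": [-3.8, -0.4, 0], "rotation": [0, 0, 0.167]},
    {"offset": [-3.8, 0.3, 0], "rotation": [0, 0, 0.167]},
    {"offset": [-3.7, 0.9, 0], "rotation": [0, 0, 0.167]},
    {"offset": [-3.5, 1.5, 0], "rotation": [0, 0, 0.167]},
    {"offset": [0, 0, 0], "rotation": [0, 0, 0]},
    {"offset": [0, 0, 0], "rotation": [0, 0, 0]}
  ],
  "gripper": 4
}}

```text
clock: 18.15
tcp_pos: [0.6815, -0.1248, 0.148]
tool_rot: [-179.8, -0.1, 103.5]
contact_force: [-0.4, -0.2, -0.3]
grip_width: 0.0403
grip_force: 0.0
```

```bash
python3 -c "
from h import *
st();d=snap('wrist','w6');handle(d,'green',[0,-1]);h=cv2.cvtColor(d['img'],cv2.COLOR_RGB2HSV)
m=(abs(h[...,0].astype(int)-65)<20)&(h[...,1]>120);n,l,s,c=cv2.connectedComponentsWithStats(m.astype(np.uint8));print(s[s[:,4]>80],c[s[:,4]>80].round())
plan([(.683,-.135,.006,103.3)],step=4)"
```

```text
18.15 [ 0.6815 -0.1248  0.148 ] [-1.7979e+02 -1.3000e-01  1.0349e+02] F [-0.4 -0.2 -0.3] w 0.0403 0.0
green origin [ 0.6876 -0.1413] yaw -76.6 L,W 70.1 10.7
[[     0      0    560    420 233061]
 [   110      0     31     32    803]
 [   275    128     14     12    158]
 [   275    143     14     84   1109]] [[280. 210.]
 [125.  14.]
 [282. 134.]
 [281. 183.]]
4
[{"offset":[-0.28,-0.02,3.57],"rotation":[-0.001,-0.001,0.001]},{"offset":[-0.27,-0.02,3.56],"rotation":[0.0,0.0,0.001]},{"offset":[-0.27,-0.03,3.57],"rotation":[-0.001,-0.001,0.001]},{"offset":[-0.27,-0.02,3.56],"rotation":[-0.001,0.0,0.001]}]
```

Call:
{"fn": "carry_out", "kwargs": {
  "plan": [
    {"offset": [-0.2, 0.1, 3.6], "rotation": [0, 0, 0]},
    {"offset": [-0.2, 0.1, 3.6], "rotation": [0, 0, 0]},
    {"offset": [-0.2, 0, 3.6], "rotation": [0, 0, 0]},
    {"offset": [-0.1, 0, 2.4], "rotation": [0, 0, 0]},
    {"offset": [0, 0, 0.9], "rotation": [0, 0, 0]},
    {"offset": [0, 0, 0], "rotation": [0, 0, 0]}
  ]
}}

```text
clock: 18.95
tcp_pos: [0.6861, -0.1313, 0.0091]
tool_rot: [-180.0, -0.0, 103.5]
contact_force: [-0.3, -1.0, 0.3]
grip_width: 0.0402
grip_force: 0.0
```

Call:
{"fn": "carry_out", "kwargs": {
  "plan": [
    {"offset": [0, 0, 0], "rotation": [0, 0, 0]},
    {"offset": [0, 0, 0], "rotation": [0, 0, 0]},
    {"offset": [0, 0, 0], "rotation": [0, 0, 0]},
    {"offset": [0, 0, 0], "rotation": [0, 0, 0]},
    {"offset": [0, 0, 0], "rotation": [0, 0, 0]},
    {"offset": [0, 0, -2], "rotation": [0, 0, 0]},
    {"offset": [0, 0, -4], "rotation": [0, 0, 0]},
    {"offset": [0, 0, -4], "rotation": [0, 0, 0]},
    {"offset": [0, 0, 0], "rotation": [0, 0, 0]}
  ],
  "gripper": 0
}}

```text
clock: 20.08
tcp_pos: [0.6893, -0.1334, 0.1145]
tool_rot: [179.5, 0.3, 103.4]
contact_force: [0.8, 0.1, -1.1]
grip_width: 0.0118
grip_force: 40.0
```

```bash
python3 -c "
from h import *
st();plan([(.465,-.0035,.11,180)],step=5)"
```

```text
20.07 [ 0.6893 -0.1334  0.1145] [179.51   0.26 103.4 ] F [ 0.8  0.1 -1.1] w 0.0118 40.0
8
[{"offset":[2.23,-2.35,0.03],"rotation":[0.001,0.001,-0.167]},{"offset":[2.59,-1.95,0.03],"rotation":[0.0,0.001,-0.167]},{"offset":[2.88,-1.49,0.03],"rotation":[0.0,0.002,-0.167]},{"offset":[3.08,-0.99,0.04],"rotation":[0.001,0.001,-0.167]},{"offset":[3.21,-0.47,0.04],"rotation":[0.001,0.001,-0.168]},{"offset":[3.24,0.08,0.05],"rotation":[0.0,0.001,-0.167]},{"offset":[3.18,0.62,0.05],"rotation":[0.001,0.001,-0.167]},{"offset":[3.03,1.13,0.05],"rotation":[0.0,0.002,-0.167]}]
```

Call:
{"fn": "carry_out", "kwargs": {
  "plan": [
    {"offset": [2.2, -2.3, 0], "rotation": [0, 0, -0.167]},
    {"offset": [2.6, -1.9, 0], "rotation": [0, 0, -0.167]},
    {"offset": [2.9, -1.5, 0], "rotation": [0, 0, -0.167]},
    {"offset": [3.1, -1, 0], "rotation": [0, 0, -0.167]},
    {"offset": [3.2, -0.5, 0], "rotation": [0, 0, -0.167]},
    {"offset": [3.2, 0.1, 0], "rotation": [0, 0, -0.167]},
    {"offset": [3.2, 0.6, 0], "rotation": [0, 0, -0.167]},
    {"offset": [3, 1.1, 0], "rotation": [0, 0, -0.167]},
    {"offset": [0, 0, 0], "rotation": [0, 0, 0]},
    {"offset": [0, 0, 0], "rotation": [0, 0, 0]}
  ]
}}

```text
clock: 21.32
tcp_pos: [0.464, -0.0033, 0.1092]
tool_rot: [-180.0, 0.1, 179.8]
contact_force: [0.6, -0.7, -0.3]
grip_width: 0.0121
grip_force: 40.0
```

```bash
cat >> h.py <<'E'
def duo(tag,crop=(170,330,100,400)):
    w=snap('wrist','w'+tag)['img'];s=snap('scene','sc'+tag)['img'];r0,r1,c0,c1=crop
    s=s[r0:r1,c0:c1]; v=np.vstack([cv2.resize(w,(400,300)),cv2.resize(s,(400,int(400*(r1-r0)/(c1-c0))))])
    cv2.imwrite(f'pics/duo{tag}.png',v[:,:,::-1])
E
python3 -c "
from h import *
st();duo('7');plan([(.465,-.0035,.012,180)],step=4)"
```

```text
21.32 [ 0.464  -0.0033  0.1092] [-1.7998e+02  7.0000e-02  1.7984e+02] F [ 0.6 -0.7 -0.3] w 0.0121 40.0
3
[{"offset":[-0.02,0.0,3.24],"rotation":[0.0,0.0,-0.001]},{"offset":[-0.02,0.0,3.24],"rotation":[0.0,0.001,-0.001]},{"offset":[-0.03,0.0,3.23],"rotation":[-0.001,0.0,-0.001]}]
```

View pics/duo7.png

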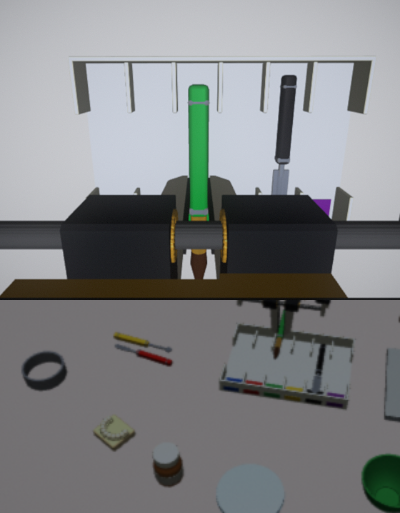

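The brush is held straight, handle (199,87)-(199,212), over the third compartment with its tip towards the markers.

Call:
{"fn": "carry_out", "kwargs": {
  "plan": [
    {"offset": [0, 0, 3.3], "rotation": [0, 0, 0]},
    {"offset": [0, 0, 3.2], "rotation": [0, 0, 0]},
    {"offset": [0, 0, 2], "rotation": [0, 0, 0]},
    {"offset": [0, 0, 0.9], "rotation": [0, 0, 0]},
    {"offset": [0, 0, 0], "rotation": [0, 0, 0]},
    {"offset": [0, 0, 0.1], "rotation": [0, 0, 0]},
    {"offset": [0, 0, 0], "rotation": [0, 0, 0]}
  ]
}}

```text
clock: 22.3
tcp_pos: [0.4635, -0.0028, 0.0147]
tool_rot: [-180.0, 0.1, 179.9]
contact_force: [0.0, 0.5, -0.8]
grip_width: 0.0122
grip_force: 40.0
```

Call:
{"fn": "carry_out", "kwargs": {
  "plan": [
    {"offset": [0, 0, 0.1], "rotation": [0, 0, 0]},
    {"offset": [0, 0, 0], "rotation": [0, 0, 0]},
    {"offset": [0, 0, 0], "rotation": [0, 0, 0]}
  ]
}}

```text
clock: 22.68
tcp_pos: [0.463, -0.0027, 0.0132]
tool_rot: [-180.0, -0.0, 180.0]
contact_force: [0.0, 0.4, -1.6]
grip_width: 0.0123
grip_force: 40.0
```

Call:
{"fn": "carry_out", "kwargs": {
  "plan": [
    {"offset": [0, 0, 0.1], "rotation": [0, 0, 0]},
    {"offset": [0, 0, 0], "rotation": [0, 0, 0]},
    {"offset": [0, 0, 0], "rotation": [0, 0, 0]}
  ]
}}

```text
clock: 23.05
tcp_pos: [0.4631, -0.0027, 0.013]
tool_rot: [-180.0, 0.0, 180.0]
contact_force: [-1.0, 0.5, 8.1]
grip_width: 0.0119
grip_force: 40.0
```

Call:
{"fn": "carry_out", "kwargs": {
  "plan": [
    {"offset": [0, 0, 0.1], "rotation": [0, 0, 0]},
    {"offset": [0, 0, 0], "rotation": [0, 0, 0]},
    {"offset": [0, 0, 0], "rotation": [0, 0, 0]}
  ]
}}

```text
clock: 23.42
tcp_pos: [0.4631, -0.0027, 0.0129]
tool_rot: [-180.0, 0.1, 180.0]
contact_force: [-2.6, 0.1, 17.4]
grip_width: 0.0121
grip_force: 40.0
```

Call:
{"fn": "carry_out", "kwargs": {
  "plan": [
    {"offset": [0, 0, 0], "rotation": [0, 0, 0]},
    {"offset": [0, 0, 0], "rotation": [0, 0, 0]},
    {"offset": [0, 0, 0], "rotation": [0, 0, 0]},
    {"offset": [0, 0, -2], "rotation": [0, 0, 0]},
    {"offset": [0, 0, -4], "rotation": [0, 0, 0]},
    {"offset": [0, 0, -4], "rotation": [0, 0, 0]},
    {"offset": [0, 0, -5], "rotation": [0, 0, 0]},
    {"offset": [0, 0, -5], "rotation": [0, 0, 0]},
    {"offset": [0, 0, 0], "rotation": [0, 0, 0]}
  ],
  "gripper": 2.8
}}

```text
clock: 24.55
tcp_pos: [0.4655, -0.0027, 0.2144]
tool_rot: [180.0, 0.5, 179.9]
contact_force: [0.0, 0.4, 0.3]
grip_width: 0.0282
grip_force: 0.0
```

```bash
python3 -c "
from h import *
st();plan([(.49,-.33,.21,90)],step=5)"
```

```text
24.55 [ 0.4655 -0.0027  0.2144] [179.99   0.48 179.95] F [0.  0.4 0.3] w 0.0282 0.0
10
[{"offset":[-0.25,-3.27,0.05],"rotation":[0.001,0.001,0.157]},{"offset":[-0.76,-3.2,0.04],"rotation":[0.0,0.0,0.157]},{"offset":[-1.24,-3.03,0.05],"rotation":[0.001,0.001,0.157]},{"offset":[-1.71,-2.81,0.05],"rotation":[0.001,0.001,0.157]},{"offset":[-2.12,-2.5,0.05],"rotation":[0.0,0.0,0.157]},{"offset":[-2.49,-2.14,0.06],"rotation":[0.001,0.001,0.157]},{"offset":[-2.79,-1.72,0.05],"rotation":[0.001,0.001,0.157]},{"offset":[-3.03,-1.27,0.04],"rotation":[0.0,0.0,0.157]},{"offset":[-3.19,-0.77,0.05],"rotation":[0.001,0.001,0.157]},{"offset":[-3.27,-0.27,0.05],"rotation":[0.001,0.0,0.157]}]
```

Call:
{"fn": "carry_out", "kwargs": {
  "plan": [
    {"offset": [-0.3, -3.3, 0], "rotation": [0, 0, 0.157]},
    {"offset": [-0.8, -3.2, 0], "rotation": [0, 0, 0.157]},
    {"offset": [-1.2, -3, 0], "rotation": [0, 0, 0.157]},
    {"offset": [-1.7, -2.8, 0], "rotation": [0, 0, 0.157]},
    {"offset": [-2.1, -2.5, 0], "rotation": [0, 0, 0.157]},
    {"offset": [-2.5, -2.1, 0], "rotation": [0, 0, 0.157]},
    {"offset": [-2.8, -1.7, 0], "rotation": [0, 0, 0.157]},
    {"offset": [-3, -1.3, 0], "rotation": [0, 0, 0.157]},
    {"offset": [-3.2, -0.8, 0], "rotation": [0, 0, 0.157]},
    {"offset": [-3.3, -0.3, 0], "rotation": [0, 0, 0.157]},
    {"offset": [0, 0, 0], "rotation": [0, 0, 0]},
    {"offset": [0, 0, 0], "rotation": [0, 0, 0]}
  ]
}}

```text
clock: 26.05
tcp_pos: [0.4874, -0.3283, 0.2097]
tool_rot: [-179.9, -0.1, 90.1]
contact_force: [0.0, 0.2, -0.3]
grip_width: 0.0282
grip_force: 0.0
```

```bash
python3 -c "
from h import *
st();d=snap('wrist','w8');handle(d,'red',[0,-1]);handle(d,'yellow',[0,1])
cv2.imwrite('pics/w8b.png',cv2.resize(d['img'][:,:,::-1],(800,600),interpolation=cv2.INTER_CUBIC))"
```

```text
26.05 [ 0.4874 -0.3283  0.2097] [-1.7987e+02 -1.4000e-01  9.0120e+01] F [ 0.   0.2 -0.3] w 0.0282 0.0
red origin [ 0.4911 -0.3165] yaw -101.7 L,W 71.0 11.4
yellow origin [ 0.4562 -0.3239] yaw 81.3 L,W 71.1 11.7
```

View pics/w8b.png

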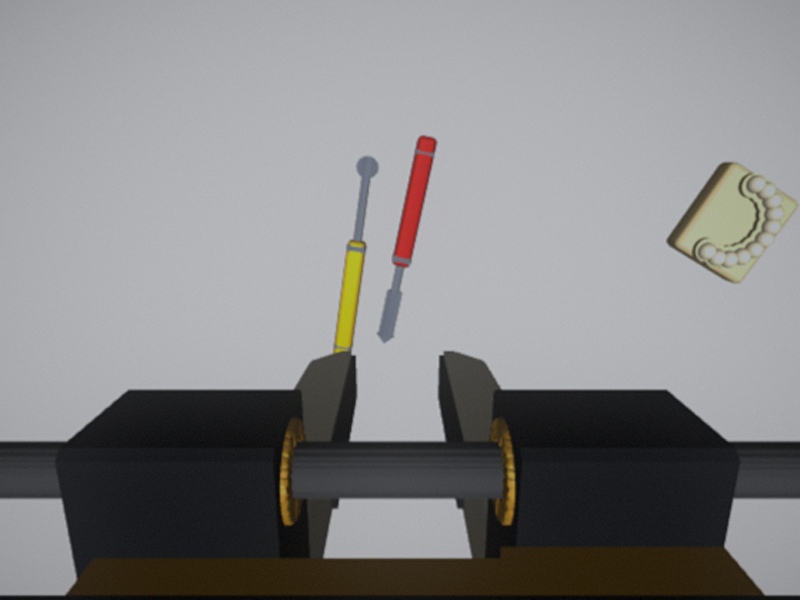

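The wrist view shows the carver, disc (367,166) and handle down to (342,352), and to its right the red knife, butt (427,138) and tip (385,340). The gap is about 25 mm, enough for one finger if the opening is narrow.

```bash
python3 -c "
from h import *
plan([(.4966,-.2969,.11,78.3)],step=5)"
```

```text
3
[{"offset":[1.03,0.31,3.34],"rotation":[-0.001,-0.001,0.069]},{"offset":[1.05,0.23,3.34],"rotation":[0.0,0.0,0.069]},{"offset":[1.06,0.15,3.33],"rotation":[-0.001,-0.001,0.069]}]
```

Call:
{"fn": "carry_out", "kwargs": {
  "plan": [
    {"offset": [1, 0.3, 3.3], "rotation": [0, 0, 0.069]},
    {"offset": [1, 0.2, 3.3], "rotation": [0, 0, 0.069]},
    {"offset": [1.1, 0.2, 3.3], "rotation": [0, 0, 0.069]},
    {"offset": [0, 0, 0], "rotation": [0, 0, 0]},
    {"offset": [0, 0, 0], "rotation": [0, 0, 0]}
  ],
  "gripper": 2.2
}}

```text
clock: 26.72
tcp_pos: [0.4975, -0.2998, 0.1134]
tool_rot: [179.9, 0.1, 78.2]
contact_force: [0.4, 0.2, -0.2]
grip_width: 0.0218
grip_force: 0.0
```

```bash
python3 -c "
from h import *
st();d=snap('wrist','w9');handle(d,'red',[0,-1]);handle(d,'yellow',[0,1]);plan([(.4966,-.2969,.0075,78.3)],step=4)
cv2.imwrite('pics/w9b.png',d['img'][:,:,::-1])"
```

```text
26.73 [ 0.4975 -0.2998  0.1134] [1.799e+02 5.000e-02 7.825e+01] F [ 0.4  0.2 -0.2] w 0.0218 0.0
red origin [ 0.491  -0.3173] yaw -101.8 L,W 70.6 11.6
3
[{"offset":[0.11,-0.07,3.54],"rotation":[0.001,0.0,-0.001]},{"offset":[0.11,-0.06,3.55],"rotation":[0.001,0.001,0.0]},{"offset":[0.11,-0.06,3.54],"rotation":[0.001,0.0,-0.001]}]
```

View pics/w9b.png

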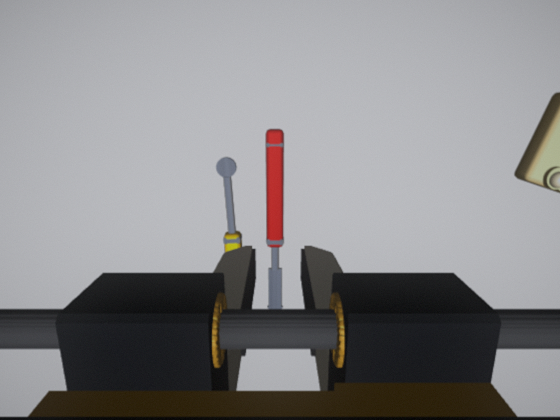

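The wrist view shows the red handle straight between the fingers, (275,130)-(275,245). The left finger's line passes between it and the carver's shank at (230,200).

Call:
{"fn": "carry_out", "kwargs": {
  "plan": [
    {"offset": [0.1, -0.1, 3.5], "rotation": [0, 0, 0]},
    {"offset": [0.1, 0, 3.5], "rotation": [0, 0, 0]},
    {"offset": [0.1, 0, 2.4], "rotation": [0, 0, 0]},
    {"offset": [0, 0, 1.2], "rotation": [0, 0, 0]},
    {"offset": [0, 0, 0], "rotation": [0, 0, 0]}
  ]
}}

```text
clock: 27.4
tcp_pos: [0.4967, -0.297, 0.0066]
tool_rot: [180.0, 0.0, 78.1]
contact_force: [-0.1, -0.4, 0.2]
grip_width: 0.0222
grip_force: 0.0
```

Call:
{"fn": "carry_out", "kwargs": {
  "plan": [
    {"offset": [0, 0, 0], "rotation": [0, 0, 0]},
    {"offset": [0, 0, 0], "rotation": [0, 0, 0]},
    {"offset": [0, 0, 0], "rotation": [0, 0, 0]},
    {"offset": [0, 0, 0], "rotation": [0, 0, 0]},
    {"offset": [0, 0, -2], "rotation": [0, 0, 0]},
    {"offset": [0, 0, -4], "rotation": [0, 0, 0]},
    {"offset": [0, 0, -4], "rotation": [0, 0, 0]},
    {"offset": [0, 0, 0], "rotation": [0, 0, 0]}
  ],
  "gripper": 0
}}

```text
clock: 28.4
tcp_pos: [0.4983, -0.2975, 0.1092]
tool_rot: [179.6, 0.1, 78.2]
contact_force: [-0.1, -0.6, -0.6]
grip_width: 0.0121
grip_force: 40.0
```

```bash
python3 -c "
from h import *
st();plan([(.455,-.0475,.11,180)],step=5)"
```

```text
28.4 [ 0.4983 -0.2975  0.1092] [1.7964e+02 1.3000e-01 7.8150e+01] F [-0.1 -0.6 -0.6] w 0.0121 40.0
11
[{"offset":[2.14,-0.85,-0.02],"rotation":[0.0,0.001,-0.162]},{"offset":[2.26,-0.5,-0.01],"rotation":[0.001,0.0,-0.161]},{"offset":[2.3,-0.12,-0.02],"rotation":[0.0,0.001,-0.162]},{"offset":[2.29,0.24,-0.01],"rotation":[0.0,0.001,-0.161]},{"offset":[2.23,0.61,-0.01],"rotation":[0.0,0.0,-0.162]},{"offset":[2.09,0.97,-0.01],"rotation":[0.0,0.001,-0.162]},{"offset":[1.92,1.28,-0.01],"rotation":[0.001,0.001,-0.161]},{"offset":[1.68,1.58,-0.01],"rotation":[0.0,0.0,-0.162]},{"offset":[1.41,1.83,-0.01],"rotation":[0.0,0.001,-0.161]},{"offset":[1.09,2.03,0.0],"rotation":[0.0,0.001,-0.162]},{"offset":[0.76,2.18,-0.01],"rotation":[0.001,0.0,-0.162]}]
```

Call:
{"fn": "carry_out", "kwargs": {
  "plan": [
    {"offset": [2.1, -0.9, 0], "rotation": [0, 0, -0.162]},
    {"offset": [2.3, -0.5, 0], "rotation": [0, 0, -0.162]},
    {"offset": [2.3, -0.1, 0], "rotation": [0, 0, -0.162]},
    {"offset": [2.3, 0.2, 0], "rotation": [0, 0, -0.162]},
    {"offset": [2.2, 0.6, 0], "rotation": [0, 0, -0.162]},
    {"offset": [2.1, 1, 0], "rotation": [0, 0, -0.162]},
    {"offset": [1.9, 1.3, 0], "rotation": [0, 0, -0.162]},
    {"offset": [1.7, 1.6, 0], "rotation": [0, 0, -0.162]},
    {"offset": [1.4, 1.8, 0], "rotation": [0, 0, -0.162]},
    {"offset": [1.1, 2, 0], "rotation": [0, 0, -0.162]},
    {"offset": [0.8, 2.2, 0], "rotation": [0, 0, -0.162]},
    {"offset": [0, 0, 0], "rotation": [0, 0, 0]}
  ]
}}

```text
clock: 29.9
tcp_pos: [0.4507, -0.0445, 0.1053]
tool_rot: [179.9, -0.1, -179.6]
contact_force: [-0.7, -0.1, -1.6]
grip_width: 0.0126
grip_force: 40.0
```

Call:
{"fn": "carry_out", "kwargs": {
  "plan": [
    {"offset": [0, 0, 0], "rotation": [0, 0, 0]},
    {"offset": [0, 0, 0], "rotation": [0, 0, 0]}
  ]
}}

```text
clock: 30.15
tcp_pos: [0.4519, -0.0475, 0.1059]
tool_rot: [-180.0, -0.0, -179.9]
contact_force: [-0.4, -0.4, -1.2]
grip_width: 0.0124
grip_force: 40.0
```

```bash
python3 -c "
from h import *
st();d=snap('wrist','w10');handle(d,'red',[1,0],z=.1);handle(d,'green',[1,0],z=.0105);handle(d,'black',[1,0],z=.0105);plan([(.455,-.0475,.012,180)],step=4)
handle(load('w7'),'green',[1,0],z=.105)"
```

```text
30.15 [ 0.4519 -0.0475  0.1059] [-1.7996e+02 -2.0000e-02 -1.7994e+02] F [-0.4 -0.4 -1.2] w 0.0124 40.0
red origin [ 0.4726 -0.0473] yaw 0.1 L,W 69.9 15.3
green origin [ 0.4722 -0.0028] yaw -0.4 L,W 70.5 11.8
black origin [0.4645 0.0828] yaw -0.3 L,W 71.5 15.2
3
[{"offset":[-0.1,0.0,3.13],"rotation":[0.0,0.0,0.0]},{"offset":[-0.11,-0.01,3.13],"rotation":[0.0,0.0,0.001]},{"offset":[-0.1,0.0,3.14],"rotation":[-0.001,0.0,0.0]}]
green origin [ 0.4734 -0.0033] yaw -0.1 L,W 72.5 12.4
```

Call:
{"fn": "carry_out", "kwargs": {
  "plan": [
    {"offset": [-0.1, 0, 3.2], "rotation": [0, 0, 0]},
    {"offset": [-0.1, 0, 3.1], "rotation": [0, 0, 0]},
    {"offset": [0, 0, 2], "rotation": [0, 0, 0]},
    {"offset": [0, 0, 0.8], "rotation": [0, 0, 0]},
    {"offset": [0, 0, 0], "rotation": [0, 0, 0]},
    {"offset": [0, 0, 0.1], "rotation": [0, 0, 0]},
    {"offset": [0, 0, 0], "rotation": [0, 0, 0]}
  ]
}}

```text
clock: 31.08
tcp_pos: [0.4544, -0.0463, 0.0148]
tool_rot: [-180.0, 0.1, -179.8]
contact_force: [-0.5, 0.4, 0.1]
grip_width: 0.0121
grip_force: 40.0
```

Call:
{"fn": "carry_out", "kwargs": {
  "plan": [
    {"offset": [0, 0, 0.1], "rotation": [0, 0, 0]},
    {"offset": [0, 0, 0], "rotation": [0, 0, 0]},
    {"offset": [0, 0, 0], "rotation": [0, 0, 0]}
  ]
}}

```text
clock: 31.45
tcp_pos: [0.454, -0.0463, 0.0132]
tool_rot: [-180.0, 0.0, -179.8]
contact_force: [0.3, 0.9, -0.0]
grip_width: 0.012
grip_force: 40.0
```

Call:
{"fn": "carry_out", "kwargs": {
  "plan": [
    {"offset": [0, 0, 0.1], "rotation": [0, 0, 0]},
    {"offset": [0, 0, 0], "rotation": [0, 0, 0]},
    {"offset": [0, 0, 0], "rotation": [0, 0, 0]}
  ]
}}

```text
clock: 31.82
tcp_pos: [0.4539, -0.0463, 0.0121]
tool_rot: [-180.0, -0.0, -179.8]
contact_force: [0.4, 0.3, 0.6]
grip_width: 0.0122
grip_force: 40.0
```

Call:
{"fn": "carry_out", "kwargs": {
  "plan": [
    {"offset": [0, 0, 0.1], "rotation": [0, 0, 0]},
    {"offset": [0, 0, 0], "rotation": [0, 0, 0]},
    {"offset": [0, 0, 0], "rotation": [0, 0, 0]}
  ]
}}

```text
clock: 32.2
tcp_pos: [0.454, -0.0463, 0.0114]
tool_rot: [-180.0, 0.0, -179.8]
contact_force: [-0.3, -0.4, 4.5]
grip_width: 0.0125
grip_force: 40.0
```

Call:
{"fn": "carry_out", "kwargs": {
  "plan": [
    {"offset": [0, 0, 0], "rotation": [0, 0, 0]},
    {"offset": [0, 0, 0], "rotation": [0, 0, 0]},
    {"offset": [0, 0, 0], "rotation": [0, 0, 0]},
    {"offset": [0, 0, -2], "rotation": [0, 0, 0]},
    {"offset": [0, 0, -4], "rotation": [0, 0, 0]},
    {"offset": [0, 0, -4], "rotation": [0, 0, 0]},
    {"offset": [0, 0, -5], "rotation": [0, 0, 0]},
    {"offset": [0, 0, 0], "rotation": [0, 0, 0]}
  ],
  "gripper": 2.4
}}

```text
clock: 33.2
tcp_pos: [0.4564, -0.0464, 0.1643]
tool_rot: [-180.0, 0.5, -179.8]
contact_force: [-0.2, 0.3, -1.2]
grip_width: 0.0241
grip_force: 0.0
```

```bash
python3 -c "
from h import *
st();d=snap('wrist','w11');handle(d,'red',[1,0],z=.0105);handle(d,'green',[1,0],z=.0105);d=snap('scene','sc11');handle(d,'yellow',[0,1]);plan([(.454,-.333,.15,82)],step=5)"
```

```text
33.2 [ 0.4564 -0.0464  0.1643] [-179.96    0.47 -179.77] F [-0.2  0.3 -1.2] w 0.0241 0.0
red origin [ 0.4735 -0.0462] yaw 0.2 L,W 69.9 10.8
green origin [ 0.4715 -0.0029] yaw -0.3 L,W 69.7 11.4
11
[{"offset":[0.01,-2.61,0.1],"rotation":[0.0,0.0,0.156]},{"offset":[-0.4,-2.57,0.1],"rotation":[0.0,0.0,0.156]},{"offset":[-0.8,-2.48,0.1],"rotation":[0.0,0.0,0.156]},{"offset":[-1.17,-2.33,0.1],"rotation":[0.0,0.0,0.156]},{"offset":[-1.51,-2.12,0.1],"rotation":[0.0,0.0,0.155]},{"offset":[-1.83,-1.86,0.1],"rotation":[0.0,0.0,0.156]},{"offset":[-2.1,-1.56,0.1],"rotation":[0.0,0.0,0.156]},{"offset":[-2.3,-1.21,0.1],"rotation":[0.0,0.0,0.156]},{"offset":[-2.47,-0.83,0.1],"rotation":[0.0,0.0,0.156]},{"offset":[-2.57,-0.44,0.11],"rotation":[0.0,0.0,0.156]},{"offset":[-2.61,-0.04,0.1],"rotation":[0.0,0.0,0.156]}]
```

Call:
{"fn": "carry_out", "kwargs": {
  "plan": [
    {"offset": [0, -2.6, 0.1], "rotation": [0, 0, 0.156]},
    {"offset": [-0.4, -2.6, 0.1], "rotation": [0, 0, 0.156]},
    {"offset": [-0.8, -2.5, 0.1], "rotation": [0, 0, 0.156]},
    {"offset": [-1.2, -2.3, 0.1], "rotation": [0, 0, 0.156]},
    {"offset": [-1.5, -2.1, 0.1], "rotation": [0, 0, 0.156]},
    {"offset": [-1.8, -1.9, 0.1], "rotation": [0, 0, 0.156]},
    {"offset": [-2.1, -1.6, 0.1], "rotation": [0, 0, 0.156]},
    {"offset": [-2.3, -1.2, 0.1], "rotation": [0, 0, 0.156]},
    {"offset": [-2.5, -0.8, 0.1], "rotation": [0, 0, 0.156]},
    {"offset": [-2.6, -0.4, 0.1], "rotation": [0, 0, 0.156]},
    {"offset": [-2.6, 0, 0.1], "rotation": [0, 0, 0.156]},
    {"offset": [0, 0, 0], "rotation": [0, 0, 0]}
  ],
  "gripper": 4
}}

```text
clock: 34.8
tcp_pos: [0.4534, -0.335, 0.148]
tool_rot: [-179.7, 0.0, 81.8]
contact_force: [-0.5, 0.1, -0.1]
grip_width: 0.0396
grip_force: 0.0
```

Call:
{"fn": "carry_out", "kwargs": {
  "plan": [
    {"offset": [0, 0, 0], "rotation": [0, 0, 0]}
  ]
}}

```text
clock: 34.92
tcp_pos: [0.4547, -0.3319, 0.1487]
tool_rot: [-179.8, -0.1, 82.1]
contact_force: [0.6, 1.0, -0.1]
grip_width: 0.0403
grip_force: 0.0
```

```bash
python3 -c "
from h import *
st()
for n in('wrist','side','scene'): d=snap(n,n+'12');handle(d,'yellow',[0,1])
h=cv2.cvtColor(load('wrist12')['img'],cv2.COLOR_RGB2HSV).astype(int)
m=(abs(h[...,0]-27)<8)&(h[...,1]>120);n,l,s,c=cv2.connectedComponentsWithStats(m.astype(np.uint8));print(s[s[:,4]>60])
plan([(.4547,-.3338,.007,81.3)],step=4)"
```

```text
34.92 [ 0.4547 -0.3319  0.1487] [-1.7982e+02 -1.2000e-01  8.2080e+01] F [ 0.6  1.  -0.1] w 0.0403 0.0
yellow origin [ 0.4561 -0.324 ] yaw 81.4 L,W 70.7 11.8
yellow origin [ 0.4536 -0.3308] yaw 81.2 L,W 87.1 13.5
[[     0      0    560    420 228391]
 [   272    184     15     79   1118]
 [   272    265     14      9    114]
 [   382    311     12     55    281]
 [   163    315     12     53    278]
 [   372    383    137     37   1636]
 [   468    383     28     17    127]
 [   511    385     15     16     70]
 [    85    391     58     27    482]
 [   144    393     59     25    433]
 [   501    399     32     19    143]
 [   131    401     16     17     73]
 [   540    400     16     15     65]]
4
[{"offset":[-0.05,-0.01,3.57],"rotation":[0.0,0.0,0.003]},{"offset":[-0.05,0.0,3.57],"rotation":[0.0,-0.001,0.004]},{"offset":[-0.04,-0.01,3.57],"rotation":[-0.001,0.0,0.003]},{"offset":[-0.05,-0.01,3.57],"rotation":[0.0,0.0,0.003]}]
```

Call:
{"fn": "carry_out", "kwargs": {
  "plan": [
    {"offset": [-0.1, 0, 3.6], "rotation": [0, 0, 0.012]},
    {"offset": [-0.1, 0, 3.6], "rotation": [0, 0, 0]},
    {"offset": [0, 0, 3.6], "rotation": [0, 0, 0]},
    {"offset": [0, 0, 2.3], "rotation": [0, 0, 0]},
    {"offset": [0, 0, 1.1], "rotation": [0, 0, 0]},
    {"offset": [0, 0, 0], "rotation": [0, 0, 0]}
  ]
}}

```text
clock: 35.83
tcp_pos: [0.4549, -0.3351, 0.008]
tool_rot: [-180.0, -0.0, 81.3]
contact_force: [0.6, -0.1, 0.5]
grip_width: 0.0399
grip_force: 0.0
```

Call:
{"fn": "carry_out", "kwargs": {
  "plan": [
    {"offset": [0, 0, 0], "rotation": [0, 0, 0]},
    {"offset": [0, 0, 0], "rotation": [0, 0, 0]},
    {"offset": [0, 0, 0], "rotation": [0, 0, 0]},
    {"offset": [0, 0, 0], "rotation": [0, 0, 0]},
    {"offset": [0, 0, 0], "rotation": [0, 0, 0]},
    {"offset": [0, 0, -2], "rotation": [0, 0, 0]},
    {"offset": [0, 0, -4], "rotation": [0, 0, 0]},
    {"offset": [0, 0, -4], "rotation": [0, 0, 0]},
    {"offset": [0, 0, 0], "rotation": [0, 0, 0]}
  ],
  "gripper": 0
}}

```text
clock: 36.95
tcp_pos: [0.4564, -0.3371, 0.1109]
tool_rot: [179.7, 0.2, 81.2]
contact_force: [-0.2, -1.2, -1.0]
grip_width: 0.0121
grip_force: 40.0
```

```bash
python3 -c "
from h import *
st();plan([(.48,-.18,.11,40),(.465,.0405,.11,0)],step=5.5)"
```

```text
36.95 [ 0.4564 -0.3371  0.1109] [179.68   0.18  81.23] F [-0.2 -1.2 -1. ] w 0.0121 40.0
10
[{"offset":[3.18,-0.01,0.01],"rotation":[0.001,0.0,0.144]},{"offset":[3.14,-0.47,0.01],"rotation":[0.002,0.0,0.144]},{"offset":[3.04,-0.91,0.0],"rotation":[0.001,0.001,0.144]},{"offset":[2.88,-1.35,0.02],"rotation":[0.001,0.0,0.144]},{"offset":[2.66,-1.74,0.01],"rotation":[0.002,0.0,0.144]},{"offset":[2.6,-3.57,0.0],"rotation":[0.0,0.0,0.14]},{"offset":[2.08,-3.9,0.0],"rotation":[0.0,0.0,0.139]},{"offset":[1.52,-4.15,0.01],"rotation":[0.0,0.0,0.14]},{"offset":[0.93,-4.33,0.0],"rotation":[0.0,0.0,0.139]},{"offset":[0.32,-4.41,0.0],"rotation":[0.0,0.0,0.14]}]
```

Call:
{"fn": "carry_out", "kwargs": {
  "plan": [
    {"offset": [3.2, 0, 0], "rotation": [0, 0, 0.144]},
    {"offset": [3.1, -0.5, 0], "rotation": [0, 0, 0.144]},
    {"offset": [3, -0.9, 0], "rotation": [0, 0, 0.144]},
    {"offset": [2.9, -1.4, 0], "rotation": [0, 0, 0.144]},
    {"offset": [2.7, -1.7, 0], "rotation": [0, 0, 0.144]},
    {"offset": [2.6, -3.6, 0], "rotation": [0, 0, 0.14]},
    {"offset": [2.1, -3.9, 0], "rotation": [0, 0, 0.14]},
    {"offset": [1.5, -4.2, 0], "rotation": [0, 0, 0.14]},
    {"offset": [0.9, -4.3, 0], "rotation": [0, 0, 0.14]},
    {"offset": [0.3, -4.4, 0], "rotation": [0, 0, 0.139]},
    {"offset": [0, 0, 0], "rotation": [0, 0, 0]},
    {"offset": [0, 0, 0], "rotation": [0, 0, 0]}
  ]
}}

```text
clock: 38.45
tcp_pos: [0.4622, 0.0416, 0.1075]
tool_rot: [179.9, 0.1, -0.0]
contact_force: [0.5, -0.6, -0.3]
grip_width: 0.0123
grip_force: 40.0
```

Call:
{"fn": "carry_out", "kwargs": {
  "plan": [
    {"offset": [0, 0, 0], "rotation": [0, 0, 0]}
  ]
}}

```text
clock: 38.58
tcp_pos: [0.4627, 0.0405, 0.1081]
tool_rot: [179.9, 0.0, -0.2]
contact_force: [-0.6, 0.2, -0.2]
grip_width: 0.0118
grip_force: 40.0
```

```bash
python3 -c "
from h import *
st();d=snap('wrist','w13');handle(d,'yellow',[1,0],z=.105);d=snap('scene','sc13');handle(d,'yellow',[1,0],z=.105);plan([(.463,.0405,.012,0)],step=4)"
```

```text
38.58 [0.4627 0.0405 0.1081] [ 1.7995e+02  1.0000e-02 -2.2000e-01] F [-0.6  0.2 -0.2] w 0.0118 40.0
3
[{"offset":[0.01,0.01,3.21],"rotation":[0.0,0.0,-0.001]},{"offset":[0.0,0.0,3.21],"rotation":[0.0,0.0,-0.002]},{"offset":[0.01,0.01,3.2],"rotation":[0.0,0.0,-0.001]}]
```

```bash
python3 -c "
from h import *
for n in('sc13','w13'):
  d=load(n);h=cv2.cvtColor(d['img'],cv2.COLOR_RGB2HSV).astype(int)
  m=(abs(h[...,0]-27)<8)&(h[...,1]>120)&(h[...,2]>50);k,l,s,c=cv2.connectedComponentsWithStats(m.astype(np.uint8))
  for i in range(1,k):
    if s[i,4]>25: print(n,s[i],c[i].round(),onz(d,c[i],.1).round(3))
d=load('sc13');print([proj(d,[x,.0405,.108]).round() for x in(.39,.465,.48,.538)])
b=load('sc13')['img'][150:300,220:400];w=load('w13')['img']
cv2.imwrite('pics/x13.png',np.hstack([cv2.resize(b,(500,417)),cv2.resize(w,(300,417))])[:,:,::-1])"
```

```text
sc13 [324 180   7  19  78] [327. 190.] [0.43 0.04 0.1 ]
w13 [254  86  17  43 479] [260. 110.] [0.534 0.048 0.1  ]
w13 [285  86  20  43 580] [296. 109.] [0.535 0.032 0.1  ]
w13 [331 143  15  43 481] [339. 163.] [0.51  0.012 0.1  ]
w13 [265 213  26  11 207] [278. 219.] [0.483 0.041 0.1  ]
w13 [ 265  231   27   79 2073] [278. 270.] [0.456 0.041 0.1  ]
w13 [237 293  12  75 402] [242. 330.] [0.421 0.06  0.1  ]
w13 [308 293  11  75 449] [314. 329.] [0.421 0.021 0.1  ]
w13 [266 349  25  15 340] [278. 356.] [0.405 0.041 0.1  ]
w13 [266 366  24  14 307] [278. 372.] [0.394 0.041 0.1  ]
w13 [  90  383  356   33 5706] [285. 402.] [0.375 0.037 0.1  ]
w13 [436 383  13  19  43] [443. 392.] [ 0.381 -0.052  0.1  ]
w13 [ 29 398  11  18  42] [ 33. 407.] [0.372 0.18  0.1  ]
w13 [ 70 400   8  16  33] [ 73. 408.] [0.371 0.158 0.1  ]
w13 [452 405  13  11  35] [459. 410.] [ 0.369 -0.062  0.1  ]
[array([329., 179.]), array([326., 196.]), array([325., 200.]), array([322., 215.])]
```

View pics/x13.png

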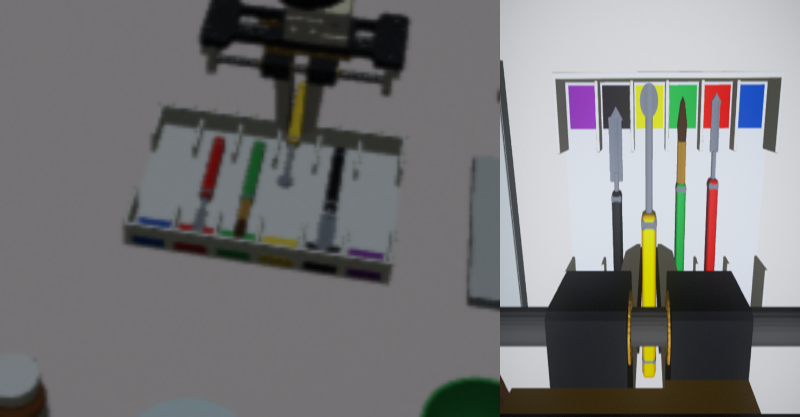

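The picture shows the carver held straight over the yellow marker, disc (649,100) and handle to (649,375). Black, green and red lie in their compartments with tips at their markers.

Call:
{"fn": "carry_out", "kwargs": {
  "plan": [
    {"offset": [0, 0, 3.3], "rotation": [0, 0, 0]},
    {"offset": [0, 0, 3.2], "rotation": [0, 0, 0]},
    {"offset": [0, 0, 2], "rotation": [0, 0, 0]},
    {"offset": [0, 0, 0.8], "rotation": [0, 0, 0]},
    {"offset": [0, 0, 0], "rotation": [0, 0, 0]},
    {"offset": [0, 0, 0.1], "rotation": [0, 0, 0]},
    {"offset": [0, 0, 0], "rotation": [0, 0, 0]}
  ]
}}

```text
clock: 39.55
tcp_pos: [0.4632, 0.0423, 0.0147]
tool_rot: [-180.0, -0.1, -0.1]
contact_force: [0.4, 0.3, -0.9]
grip_width: 0.0122
grip_force: 40.0
```

Call:
{"fn": "carry_out", "kwargs": {
  "plan": [
    {"offset": [0, 0, 0.1], "rotation": [0, 0, 0]},
    {"offset": [0, 0, 0], "rotation": [0, 0, 0]},
    {"offset": [0, 0, 0], "rotation": [0, 0, 0]}
  ]
}}

```text
clock: 39.92
tcp_pos: [0.4628, 0.0423, 0.0132]
tool_rot: [180.0, -0.0, -0.1]
contact_force: [0.4, 0.6, -0.3]
grip_width: 0.0119
grip_force: 40.0
```

Call:
{"fn": "carry_out", "kwargs": {
  "plan": [
    {"offset": [0, 0, 0.1], "rotation": [0, 0, 0]},
    {"offset": [0, 0, 0], "rotation": [0, 0, 0]},
    {"offset": [0, 0, 0], "rotation": [0, 0, 0]}
  ]
}}

```text
clock: 40.3
tcp_pos: [0.4628, 0.0423, 0.0127]
tool_rot: [-180.0, -0.0, -0.1]
contact_force: [-1.4, 0.1, 5.1]
grip_width: 0.0119
grip_force: 40.0
```

Call:
{"fn": "carry_out", "kwargs": {
  "plan": [
    {"offset": [0, 0, 0], "rotation": [0, 0, 0]},
    {"offset": [0, 0, 0], "rotation": [0, 0, 0]},
    {"offset": [0, 0, 0], "rotation": [0, 0, 0]},
    {"offset": [0, 0, -2], "rotation": [0, 0, 0]},
    {"offset": [0, 0, -4], "rotation": [0, 0, 0]},
    {"offset": [0, 0, -4], "rotation": [0, 0, 0]},
    {"offset": [0, 0, -5], "rotation": [0, 0, 0]},
    {"offset": [0, 0, 0], "rotation": [0, 0, 0]}
  ],
  "gripper": 2.4
}}

```text
clock: 41.3
tcp_pos: [0.465, 0.0419, 0.1649]
tool_rot: [-180.0, -0.4, -0.1]
contact_force: [-0.4, 0.2, -0.8]
grip_width: 0.0237
grip_force: 0.0
```

```bash
python3 -c "
from h import *
st();d=snap('wrist','w14');plan([(.4682,.3782,.16,90.9)],step=5)
h=cv2.cvtColor(d['img'],cv2.COLOR_RGB2HSV).astype(int)
for c,H in (('red',0),('green',65),('yellow',27),('blk',None)):
  m=((np.minimum(abs(h[...,0]-H),180-abs(h[...,0]-H))<9)&(h[...,1]>120)&(h[...,2]>50)) if H is not None else h[...,2]<48
  k,l,s,cc=cv2.connectedComponentsWithStats(m[:260].astype(np.uint8))
  for i in range(1,k):
    if s[i,4]>250: print(c,s[i],onz(d,cc[i],.01).round(3))"
```

```text
41.3 [0.465  0.0419 0.1649] [-1.7996e+02 -4.0000e-01 -5.0000e-02] F [-0.4  0.2 -0.8] w 0.0237 0.0
10
[{"offset":[0.05,-3.36,0.03],"rotation":[0.0,0.0,-0.159]},{"offset":[0.57,-3.3,0.04],"rotation":[0.0,-0.001,-0.158]},{"offset":[1.09,-3.18,0.03],"rotation":[0.0,0.0,-0.159]},{"offset":[1.58,-2.96,0.03],"rotation":[0.001,0.0,-0.159]},{"offset":[2.03,-2.68,0.04],"rotation":[0.0,0.0,-0.159]},{"offset":[2.43,-2.32,0.04],"rotation":[0.0,-0.001,-0.158]},{"offset":[2.76,-1.91,0.03],"rotation":[0.0,0.0,-0.159]},{"offset":[3.03,-1.45,0.03],"rotation":[0.0,0.0,-0.159]},{"offset":[3.21,-0.95,0.03],"rotation":[0.0,-0.001,-0.158]},{"offset":[3.33,-0.43,0.03],"rotation":[0.0,0.0,-0.159]}]
red [ 363   96   42   35 1043] [ 0.538 -0.047  0.01 ]
red [ 366  182   19   77 1066] [ 0.443 -0.046  0.01 ]
green [ 311   96   42   35 1165] [ 0.538 -0.003  0.01 ]
green [320 185  16  67 856] [ 0.445 -0.003  0.01 ]
yellow [ 260   96   42   35 1084] [0.537 0.039 0.01 ]
yellow [323 143  13  34 376] [ 0.497 -0.003  0.01 ]
yellow [ 271  181   14   77 1011] [0.444 0.043 0.01 ]
```

Call:
{"fn": "carry_out", "kwargs": {
  "plan": [
    {"offset": [0.1, -3.4, 0], "rotation": [0, 0, -0.159]},
    {"offset": [0.6, -3.3, 0], "rotation": [0, 0, -0.159]},
    {"offset": [1.1, -3.2, 0], "rotation": [0, 0, -0.159]},
    {"offset": [1.6, -3, 0], "rotation": [0, 0, -0.159]},
    {"offset": [2, -2.7, 0], "rotation": [0, 0, -0.159]},
    {"offset": [2.4, -2.3, 0], "rotation": [0, 0, -0.159]},
    {"offset": [2.8, -1.9, 0], "rotation": [0, 0, -0.159]},
    {"offset": [3, -1.4, 0], "rotation": [0, 0, -0.159]},
    {"offset": [3.2, -0.9, 0], "rotation": [0, 0, -0.159]},
    {"offset": [3.3, -0.4, 0], "rotation": [0, 0, -0.159]},
    {"offset": [0, 0, 0], "rotation": [0, 0, 0]},
    {"offset": [0, 0, 0], "rotation": [0, 0, 0]}
  ],
  "gripper": 4
}}

```text
clock: 42.85
tcp_pos: [0.4686, 0.3761, 0.1607]
tool_rot: [-179.9, 0.1, 90.9]
contact_force: [0.7, -0.6, 0.0]
grip_width: 0.0402
grip_force: 0.0
```

Call:
{"fn": "carry_out", "kwargs": {
  "plan": [
    {"offset": [0, 0, 0], "rotation": [0, 0, 0]},
    {"offset": [0, 0, 0], "rotation": [0, 0, 0]}
  ]
}}

```text
clock: 43.1
tcp_pos: [0.4692, 0.3768, 0.1621]
tool_rot: [-180.0, 0.0, 90.9]
contact_force: [-0.2, 0.2, 1.0]
grip_width: 0.0398
grip_force: 0.0
```

Run:
```python
from h import *
from fit import fit
st();d=snap('wrist','w15')
m=(d['img'].max(2)<60)[:270].astype(np.uint8);k,l,s,c=cv2.connectedComponentsWithStats(m)
for i in range(1,k):
    if s[i,4]>300:
        ys,xs=np.where(l==i);P=np.array([onz(d,(x,y),.0465)[:2]*1000 for x,y in zip(xs,ys)],np.float32);print(s[i],cv2.minAreaRect(P))
print(fit(d,(0,1,2),60,np.arange(-2,3,.25),z=.015,xs=np.arange(.458,.48,.001),ys=np.arange(.36,.39,.001)))
plan([(.4682,.3782,.0225,90.9)],step=4)
```

```text
43.1 [0.4692 0.3768 0.1621] [-1.7999e+02  3.0000e-02  9.0920e+01] F [-0.2  0.2  1. ] w 0.0398 0.0
[ 270  153   15  108 1526] ((468.1687927246094, 374.4425964355469), (10.932679176330566, 87.419677734375), 0.6035254597663879)
[ 89 229  39  41 465] ((330.5745849609375, 336.0429992675781), (9.713972091674805, 40.753604888916016), 29.790761947631836)
(np.float32(10700.703), np.float64(0.468), np.float64(0.373), np.float64(0.75))
4
[{"offset":[0.03,-0.02,3.49],"rotation":[0.0,0.0,0.0]},{"offset":[0.03,-0.03,3.5],"rotation":[0.0,0.0,0.0]},{"offset":[0.03,-0.02,3.49],"rotation":[0.0,0.0,0.001]},{"offset":[0.03,-0.03,3.49],"rotation":[0.0,0.0,0.0]}]
```

Call:
{"fn": "carry_out", "kwargs": {
  "plan": [
    {"offset": [-0.2, -0.1, 3.5], "rotation": [0, 0, 0]},
    {"offset": [0, 0, 3.5], "rotation": [0, 0, 0]},
    {"offset": [0, 0, 3.5], "rotation": [0, 0, 0]},
    {"offset": [0, 0, 2.4], "rotation": [0, 0, 0]},
    {"offset": [0, 0, 1], "rotation": [0, 0, 0]},
    {"offset": [0, 0, 0], "rotation": [0, 0, 0]}
  ]
}}

```text
clock: 43.9
tcp_pos: [0.4681, 0.3756, 0.023]
tool_rot: [-180.0, 0.0, 91.0]
contact_force: [0.2, -0.1, 1.7]
grip_width: 0.0398
grip_force: 0.0
```

Call:
{"fn": "carry_out", "kwargs": {
  "plan": [
    {"offset": [0, 0, 0], "rotation": [0, 0, 0]},
    {"offset": [0, 0, 0], "rotation": [0, 0, 0]},
    {"offset": [0, 0, 0], "rotation": [0, 0, 0]},
    {"offset": [0, 0, 0], "rotation": [0, 0, 0]},
    {"offset": [0, 0, 0], "rotation": [0, 0, 0]},
    {"offset": [0, 0, 0], "rotation": [0, 0, 0]}
  ],
  "gripper": 0,
  "squeeze": 55
}}

```text
clock: 44.65
tcp_pos: [0.4683, 0.3761, 0.0237]
tool_rot: [180.0, -0.0, 91.0]
contact_force: [-1.5, -0.3, 6.1]
grip_width: 0.0127
grip_force: 55.0
```

Call:
{"fn": "carry_out", "kwargs": {
  "plan": [
    {"offset": [0, 0, -0.5], "rotation": [0, 0, 0]},
    {"offset": [0, 0, -1.5], "rotation": [0, 0, 0]},
    {"offset": [0, 0, -2.5], "rotation": [0, 0, 0]},
    {"offset": [0, 0, -2.5], "rotation": [0, 0, 0]},
    {"offset": [0, 0, -2], "rotation": [0, 0, 0]},
    {"offset": [0, 0, -1], "rotation": [0, 0, 0]},
    {"offset": [0, 0, 0], "rotation": [0, 0, 0]},
    {"offset": [0, 0, 0], "rotation": [0, 0, 0]}
  ]
}}

```text
clock: 45.65
tcp_pos: [0.4673, 0.3755, 0.1222]
tool_rot: [-179.9, 0.1, 91.0]
contact_force: [0.1, -1.1, -3.7]
grip_width: 0.0127
grip_force: 55.0
```

Run:
```python
from h import *
st(); plan([(.4655,.0195,.124,90.3)],step=3.5)
```

```text
45.65 [0.4673 0.3755 0.1222] [-1.799e+02  7.000e-02  9.104e+01] F [ 0.1 -1.1 -3.7] w 0.0127 55.0
11
[{"offset":[-3.24,-0.07,-0.01],"rotation":[0.0,0.0,0.001]},{"offset":[-3.23,-0.08,-0.01],"rotation":[0.0,0.0,0.001]},{"offset":[-3.24,-0.07,-0.02],"rotation":[0.0,0.0,0.002]},{"offset":[-3.23,-0.06,-0.01],"rotation":[-0.001,0.0,0.001]},{"offset":[-3.24,-0.06,-0.01],"rotation":[0.0,0.001,0.001]},{"offset":[-3.23,-0.05,-0.02],"rotation":[0.0,0.0,0.001]},{"offset":[-3.24,-0.05,-0.01],"rotation":[0.0,0.0,0.001]},{"offset":[-3.23,-0.05,-0.02],"rotation":[0.0,0.0,0.001]},{"offset":[-3.24,-0.05,-0.01],"rotation":[0.0,0.0,0.002]},{"offset":[-3.24,-0.04,-0.02],"rotation":[-0.001,0.0,0.001]},{"offset":[-3.23,-0.03,-0.01],"rotation":[0.0,0.0,0.001]}]
```

Call:
{"fn": "carry_out", "kwargs": {
  "plan": [
    {"offset": [-1.5, 0, 0], "rotation": [0, 0, 0.012]},
    {"offset": [-3.5, -0.1, 0], "rotation": [0, 0, 0]},
    {"offset": [-3.5, -0.1, 0], "rotation": [0, 0, 0]},
    {"offset": [-3.5, -0.1, 0], "rotation": [0, 0, 0]},
    {"offset": [-3.5, 0, 0], "rotation": [0, 0, 0]},
    {"offset": [-3.5, 0, 0], "rotation": [0, 0, 0]},
    {"offset": [-3.5, 0, 0], "rotation": [0, 0, 0]},
    {"offset": [-3.5, 0, 0], "rotation": [0, 0, 0]},
    {"offset": [-3.5, 0, 0], "rotation": [0, 0, 0]},
    {"offset": [-3.5, 0, 0], "rotation": [0, 0, 0]},
    {"offset": [-2.5, 0, 0], "rotation": [0, 0, 0]},
    {"offset": [0, 0, 0], "rotation": [0, 0, 0]}
  ]
}}

```text
clock: 47.15
tcp_pos: [0.4666, 0.0171, 0.1232]
tool_rot: [-180.0, 0.1, 90.0]
contact_force: [-0.6, 0.3, -3.2]
grip_width: 0.0121
grip_force: 55.0
```

Call:
{"fn": "carry_out", "kwargs": {
  "plan": [
    {"offset": [0, 0, 0], "rotation": [0, 0, 0]},
    {"offset": [0, 0, 0], "rotation": [0, 0, 0]},
    {"offset": [0, 0, 0], "rotation": [0, 0, 0]}
  ]
}}

```text
clock: 47.52
tcp_pos: [0.4673, 0.0218, 0.123]
tool_rot: [-180.0, -0.0, 90.5]
contact_force: [0.6, -0.3, -4.0]
grip_width: 0.0123
grip_force: 55.0
```

Run:
```python
from h import *
from fit import fit
st();d=snap('wrist','w16')
zt=sense()['tcp_pos'][2]-.0235+.015
print(zt,fit(d,(0,1,2),60,np.arange(-2,3,.25),z=zt,xs=np.arange(.455,.48,.001),ys=np.arange(.005,.035,.001)))
plan([(.4655,.020,.06,90.3)],step=3)
```

```text
47.52 [0.4673 0.0218 0.123 ] [-1.7998e+02 -1.0000e-02  9.0450e+01] F [ 0.6 -0.3 -4. ] w 0.0123 55.0
0.11454937732374158 (np.float32(3136.476), np.float64(0.466), np.float64(0.024), np.float64(0.25))
3
[{"offset":[-0.05,-0.06,2.1],"rotation":[0.0,0.0,0.001]},{"offset":[-0.06,-0.06,2.1],"rotation":[0.0,0.0,0.001]},{"offset":[-0.05,-0.06,2.1],"rotation":[0.0,0.0,0.0]}]
```

Call:
{"fn": "carry_out", "kwargs": {
  "plan": [
    {"offset": [-0.2, -0.2, 2], "rotation": [0, 0, 0]},
    {"offset": [0, 0, 2], "rotation": [0, 0, 0]},
    {"offset": [0, 0, 1.5], "rotation": [0, 0, 0]},
    {"offset": [0, 0, 0.7], "rotation": [0, 0, 0]},
    {"offset": [0, 0, 0], "rotation": [0, 0, 0]},
    {"offset": [0, 0, 0], "rotation": [0, 0, 0]},
    {"offset": [0, 0, 0], "rotation": [0, 0, 0]}
  ]
}}

```text
clock: 48.45
tcp_pos: [0.4658, 0.0188, 0.0617]
tool_rot: [179.9, -0.0, 90.4]
contact_force: [0.1, 0.3, -4.4]
grip_width: 0.0123
grip_force: 55.0
```

Run:
```python
from h import *
from fit import fit
st()
for n in('scene','side'):
    d=snap(n,n+'17');zt=sense()['tcp_pos'][2]-.0235+.015
    print(n,fit(d,(0,1,2,3),60,np.arange(-2,3,.25),z=zt,xs=np.arange(.455,.48,.001),ys=np.arange(.005,.035,.001)),
     fit(load(n+'0'),(0,1,2,3),60,np.arange(-2,3,.25),z=.035,xs=np.arange(.455,.48,.001),ys=np.arange(.005,.035,.001)))
```

```text
48.45 [0.4658 0.0188 0.0617] [179.93  -0.    90.35] F [ 0.1  0.3 -4.4] w 0.0123 55.0
scene (np.float32(14011.859), np.float64(0.464), np.float64(0.016), np.float64(0.25)) (np.float32(14310.264), np.float64(0.462), np.float64(0.018), np.float64(0.0))
side (np.float32(17086.58), np.float64(0.464), np.float64(0.013), np.float64(0.25)) (np.float32(16569.016), np.float64(0.464), np.float64(0.014), np.float64(0.0))
```

Call:
{"fn": "carry_out", "kwargs": {
  "plan": [
    {"offset": [0.1, 0, 0.3], "rotation": [0, 0, 0]},
    {"offset": [0, 0, 0.3], "rotation": [0, 0, 0]},
    {"offset": [0, 0, 0.3], "rotation": [0, 0, 0]},
    {"offset": [0, 0, 0], "rotation": [0, 0, 0]}
  ]
}}

```text
clock: 49.05
tcp_pos: [0.4651, 0.0198, 0.0518]
tool_rot: [-180.0, 0.0, 90.3]
contact_force: [-0.8, -0.5, -3.9]
grip_width: 0.0126
grip_force: 55.0
```

Call:
{"fn": "carry_out", "kwargs": {
  "plan": [
    {"offset": [0, 0, 0.2], "rotation": [0, 0, 0]},
    {"offset": [0, 0, 0.2], "rotation": [0, 0, 0]},
    {"offset": [0, 0, 0.2], "rotation": [0, 0, 0]},
    {"offset": [0, 0, 0], "rotation": [0, 0, 0]}
  ]
}}

```text
clock: 49.55
tcp_pos: [0.4653, 0.0198, 0.046]
tool_rot: [-180.0, 0.0, 90.3]
contact_force: [-0.0, -1.2, -4.4]
grip_width: 0.0125
grip_force: 55.0
```

Call:
{"fn": "carry_out", "kwargs": {
  "plan": [
    {"offset": [0, 0, 0.15], "rotation": [0, 0, 0]},
    {"offset": [0, 0, 0.1], "rotation": [0, 0, 0]},
    {"offset": [0, 0, 0], "rotation": [0, 0, 0]},
    {"offset": [0, 0, 0], "rotation": [0, 0, 0]}
  ]
}}

```text
clock: 50.05
tcp_pos: [0.4654, 0.0198, 0.0437]
tool_rot: [180.0, 0.0, 90.3]
contact_force: [-0.3, 0.2, -2.5]
grip_width: 0.0122
grip_force: 55.0
```

Sliding freely past the rim; it is almost seated.

Call:
{"fn": "carry_out", "kwargs": {
  "plan": [
    {"offset": [0, 0, 0.1], "rotation": [0, 0, 0]},
    {"offset": [0, 0, 0], "rotation": [0, 0, 0]},
    {"offset": [0, 0, 0], "rotation": [0, 0, 0]}
  ]
}}

```text
clock: 50.42
tcp_pos: [0.4654, 0.0198, 0.0437]
tool_rot: [180.0, -0.0, 90.3]
contact_force: [-2.0, 0.2, 7.2]
grip_width: 0.0124
grip_force: 55.0
```

Call:
{"fn": "carry_out", "kwargs": {
  "plan": [
    {"offset": [0, 0, 0], "rotation": [0, 0, 0]},
    {"offset": [0, 0, 0], "rotation": [0, 0, 0]},
    {"offset": [0, 0, 0], "rotation": [0, 0, 0]},
    {"offset": [0, 0, -2], "rotation": [0, 0, 0]},
    {"offset": [0, 0, -4], "rotation": [0, 0, 0]},
    {"offset": [0, 0, -5], "rotation": [0, 0, 0]},
    {"offset": [0, 0, -5], "rotation": [0, 0, 0]},
    {"offset": [0, 0, 0], "rotation": [0, 0, 0]}
  ],
  "gripper": 5
}}

```text
clock: 51.42
tcp_pos: [0.468, 0.0196, 0.206]
tool_rot: [179.5, -0.1, 90.4]
contact_force: [-0.0, -0.1, 0.6]
grip_width: 0.0502
grip_force: 0.0
```

Run:
```python
from h import *
from fit import fit
st()
a=snap('scene','scene18')['img'];b=snap('side','side18')['img']
for n in('scene','side'): print(n,[fit(load(n+'18'),(0,1,2,3),60,np.arange(-2,3,.25),z=z,xs=np.arange(.455,.48,.001),ys=np.arange(.005,.035,.001)) for z in(.035,.039)])
cv2.imwrite('pics/end.png',np.hstack([cv2.resize(a[150:330,100:420],(400,225)),cv2.resize(b[120:300,120:440],(400,225))])[:,:,::-1])
```

```text
51.42 [0.468  0.0196 0.206 ] [ 1.7951e+02 -6.0000e-02  9.0360e+01] F [-0.  -0.1  0.6] w 0.0502 0.0
scene [(np.float32(14259.695), np.float64(0.463), np.float64(0.017), np.float64(0.25)), (np.float32(14687.383), np.float64(0.467), np.float64(0.018), np.float64(0.25))]
side [(np.float32(16766.996), np.float64(0.464), np.float64(0.013), np.float64(0.25)), (np.float32(16765.137), np.float64(0.461), np.float64(0.007), np.float64(0.0))]
```

View pics/end.png

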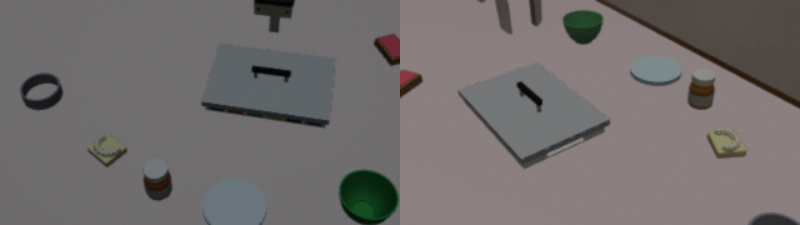

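The lid is level and seated as at the start (scene crop (204,45)-(337,123)). The bench has no loose instruments, and the other things are in place.

```bash
python3 -c "
from rig import finish_job
print(finish_job())"
```

```text
the job is handed in; nothing more can be done
None
```

The plaster knife, brush, wax knife and carver lie in the black, green, red and yellow compartments with their working ends at the markers. The cover is fully back on the tray, and the job was handed in at about 51 s.

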